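# Clamp the rods in the gang V-block for cross-drilling

### The arm

A 7-joint arm with a two-finger parallel gripper is mounted at the origin on a cart in front of the work surface, level with it; the furniture and walls round the work are solid. World frame = base frame: x ahead of the robot, y to its left, z up, the work surface at z = 0. Lengths are in m, angles in rad, forces in N, time in s.
With the tool pointing down it reaches from about 0.425 to 0.875 m from the base axis. Payload 9.9 kg.
Tool frame: the origin (TCP) lies midway between the tips of the shut fingers; the grasp point (between the pads) lies behind it (grip_point_offset is the z of the grasp point in the tool frame, in m); z points along the fingers, y is the line along which they close (so a half turn about z gives the same grasp; the last joint's range is limited). The gripper opens to 85 mm and grips with 20 to 120 N. Pads are 22 mm wide; open, the fingers measure 114 mm over their backs; the gripper's body (76 mm by 85 mm) begins 54 mm behind the grasp point. The pads swing forward as they close: fully open they stand 13 mm farther back than shut.
Start: joints at [1.232, 0.576, 0.025, 1.437, -0.015, 1.129, -0.057], TCP at [0.17, -0.653, 0.202] pointing down, gripper open.
Joint ranges: [-2.76, 2.76], [-0.34, 2.15], [-1.52, 1.57], [0.19, 2.46], [-1.09, 4.23], [0.17, 1.99], [-2.82, 2.82]. Speed limits (rad/s): [2.22, 2.22, 3.01, 3.01, 3.14, 3.14, 3.14].

### API

Orientations are given as a 3x3 rotation matrix whose columns are the frame's x, y, z axes.
In Python, from rig import observe, camera, job_done, masks_of, grip_point_offset gives the robot as it stands.
- The arm moves only by the tool carry_out, never from a script. Its arguments are lists of equal length, an entry for each row: "claw": the closure in counts, from 0 (fully open) to 255 (shut); "delta_pos": the shift along the tool's x, y, z in m, a list of three; "delta_rot": the turn, a rotation vector about the tool's x, y, z in degrees, a list of three. A call has exactly 5 rows; each row shifts and turns the commanded pose from where the row before left it, along the tool's axes as they then stand; what a row does not reach is not made up. A row lasts 1/10 s, in which the tool goes at most 50 mm and 8.59 degrees, less where a joint would pass 70% of its speed; a pose out of reach is approached as far as the arm can. A call with a gripper value outside its range is refused whole. The fingers move at their own pace and stop on an object; "newtons" is the grip in N (left out, the last holds). Time passes only in rows, so rows that do not move let the fingers close, or fill a call up. It gives the time, the measured TCP pose, the force, the opening and the grip force at its end, in the units of the state.
- observe(): the state, without advancing time (a new reading comes with each control period).
- camera(name): name is "side" or "top" or "wrist"; returns a dict with "pixels" (420x560x3 uint8, red, green, blue), "camera_matrix" (3x3 intrinsics, pixels), "camera_from_world" (4x4, takes a point from world to camera coordinates); the wrist camera has in their place "T_tool_cam" (4x4, takes a point from camera to tool coordinates, whose origin is the TCP and whose axes are the flange's). Camera axes: x right, y down, z forward; pixel columns grow to the right and rows downward; lengths in m; the calibration is good to about 2 mm. A picture is of the moment at which its call begins: read the wrist's pose just before it. There is no depth.
- job_done(): hands the job in; it is judged then, once.
Trained networks look in a picture, given as the dict that the camera call returned (one of the last four; its "shot" number tells which), for a name from the list of things; names that differ only in an ending like _2 or _b are one class to them, and where a whole thing is asked for, a point or a joint stands for the part that bears it (a point fixed in the world has none). Each returns a list of dicts, best first, with "confidence" (0 to 1); they miss things now and then, are a little off and sometimes report something else, mostly with a low value. They report only what shows in the picture. A call takes as long as a camera call. They do not tell look-alikes from the thing itself.
- masks_of(picture, target): "pixels" (420x560 bool, what is visible of it) and "rect" ([left, top, right, bottom] in pixels, round what is visible of it).
The state is a dict: "t": time; "joint_positions": joint angles; "joint_velocities": joint speeds; "joint_efforts": joint torques, N m; "ee_pos": TCP position; "eef_rot": TCP orientation; "wrist_force": force on the tool from outside, world axes, zero at the start; "wrist_torque": the same for the moment, N m; "grip_width": finger opening in m; "grip_force": force on a finger pad.
Only numpy, scipy, OpenCV 4.12 (cv2) and the standard library are available. Lean on these libraries where they do the work, as an engineer would, in place of code of your own. Each camera call takes 0.05 s, during which the arm holds its last target. There are 200 camera calls.

### The job

Get the batch of aluminium rods ready for cross-drilling: swing the V-block's strap out of the way and lay every rod from the worktop in the V-block, one to a groove, bedded in both rails between the end stops. Then swing the strap over them until its hook is fully home round the stud, and tighten the clamp clockwise with the ratchet lever until the screw comes to its stop: whenever the lever runs out of swing, lift it off its serrations, swing it back, let it down and turn again. Leave the lever down on its serrations and do not knock over the blue can or the small jar.

Things in the scene. Friction and masses are not known exactly. Their poses are not given: they have to be found in the camera images.
- fixture: Gang V-block, fixed: base plate 182 (x) x 300 (y) x 12 mm; on it two steel rails along y, 22 mm thick, 180 mm long, tops at z = 46 mm, at x = +-45 mm (68 mm free between, down to z = 12 mm), each with three 90-degree V notches 36 mm wide, 18 mm deep, at y = -60, 0, +60 mm; end stop plates at x = +-81 mm, 52 mm high. Origin: centre of the underside; x along the grooves, away from the robot.
- groove_0 (a point): Where the centre of a rod bedded in the groove at fixture y = -60 mm (next to the strap pivot) lies: midway between the end stops (162 mm apart), 45.7 mm above the worktop (rail tops at 46 mm); x along the groove.
- groove_1 (a point): The same for the middle groove (fixture y = 0).
- groove_2 (a point): The same for the groove at fixture y = +60 mm (next to the lever).
- rod_a_mid (a point): Aluminium rod, round, diameter 25 mm, with 14 mm long hexagonal ends (25 mm across flats), 150 mm long over all, about 0.2 kg, lying on the worktop; this point is its centre, 12.5 mm up, x along its axis (both ends alike). May be absent (None from the start).
- rod_b_mid (a point): Aluminium rod, round, diameter 25 mm, with 14 mm long hexagonal ends (25 mm across flats), 150 mm long over all, about 0.2 kg, lying on the worktop; this point is its centre, 12.5 mm up, x along its axis (both ends alike). May be absent (None from the start).
- rod_c_mid (a point): Aluminium rod, round, diameter 25 mm, with 14 mm long hexagonal ends (25 mm across flats), 150 mm long over all, about 0.2 kg, lying on the worktop; this point is its centre, 12.5 mm up, x along its axis (both ends alike). May be absent (None from the start).
- strap (a joint): Swing of the strap about its upright pivot, rad: 0 = fully home (a stop), lying across the grooves with its hook round the stud, under the nut; grows as it swings open, away from the robot (clockwise from above), up to 1.6. Light friction, about 1 N at its knob; stays where it is left.
- strap_hinge (a point): Point on the strap's vertical pivot axis (fixture y = -122 mm), at the strap's mid-height, 65 mm. The pivot post's cap has radius 13 mm and ends 86 mm above the worktop.
- strap_knob (a point): Centre of the upright black grip on the strap, 122 mm from the pivot axis: 22 mm diameter, from z = 69 mm (the strap's top) to 110 mm; this point is at z = 95 mm. The strap is 28 mm wide, 8 mm thick and reaches 262 mm from the pivot; raised, its underside passes 3 mm above bedded rods.
- strap_drop (a joint): How far the strap is pressed down against its spring, m: 0 = up, about 0.003 when it bears on bedded rods.
- screw (a joint): Turn of the clamping nut, rad: grows clockwise from above (tightening) and lowers the nut 1.45 mm per rad. 0 = loose; 3.95 = tight, at its stop. Friction of 0.25 N m holds it where it is left. The nut presses the strap down only if the hook is home under it; it clamps the rods from about 3.1 rad on.
- lever (a joint): Direction of the ratchet lever, rad, clockwise from above: 0 = at its near stop, towards the robot (57 degrees from the fixture's +y towards -x), 1.0 = along the fixture's +y, 2.0 = at its far stop. Down on its serrations it turns the nut with it, both ways; lifted 6 mm or more it swings freely. Serrations every 0.524 rad: let down, it drops into the nearest or does so when turned.
- lever_lift (a joint): Height of the lever, m: it follows the nut down, so it is seated on the serrations when lever_lift = -0.00145 * screw; highest +0.016. A spring of about 5 N pushes it down.
- lever_knob (a point): Centre of the upright black grip at the lever's end, 100 mm from the stud's axis: 22 mm diameter, 45 mm high, from 27 mm below this point to 18 mm above it. The point is 120 mm above the worktop with the lever seated on the loose nut. The lever's arm, 12 mm thick, leaves the grip's foot.
- stud_axis (a point): Point on the stud's vertical axis (fixture y = +122 mm), about which nut and lever turn, 65 mm above the worktop. The lever's hub has radius 26 mm and ends 95 mm above the worktop. Two stop dowels, 8 mm, 98 mm high, at fixture x = +-60, y = +146 mm, end the lever's swing.
- blue_can: Bystander: tall blue spray can with cream cap, 53 mm diameter, 284 mm high; origin at its foot.
- nozzle_jar: Bystander: small jar with black lid, 45 mm diameter, 43 mm high; origin at its foot.
There are look-alikes about, which are no part of the job. What is shaped like the part that bears rod_a_mid but orange is not meant.

How it is judged:
On the way, in this order (a step that is already met when the one before it is completed fails the run):
1. every rod present is bedded in a groove of its own ((y of rod_a_mid in the frame of groove_0 between -0.003 and 0.003 m or y of rod_a_mid in the frame of groove_1 between -0.003 and 0.003 m or y of rod_a_mid in the frame of groove_2 between -0.003 and 0.003 m) and z of rod_a_mid in the frame of groove_0 between -0.0025 and 0.0025 m and x of rod_a_mid in the frame of groove_0 between -0.008 and 0.008 m and angle between the x axis of each of rod_a_mid, rod_b_mid, rod_c_mid and the x axis of fixture, either way round below 0.06 rad and (y of rod_b_mid in the frame of groove_0 between -0.003 and 0.003 m or y of rod_b_mid in the frame of groove_1 between -0.003 and 0.003 m or y of rod_b_mid in the frame of groove_2 between -0.003 and 0.003 m) and z of rod_b_mid in the frame of groove_0 between -0.0025 and 0.0025 m and x of rod_b_mid in the frame of groove_0 between -0.008 and 0.008 m and (y of rod_c_mid in the frame of groove_0 between -0.003 and 0.003 m or y of rod_c_mid in the frame of groove_1 between -0.003 and 0.003 m or y of rod_c_mid in the frame of groove_2 between -0.003 and 0.003 m) and z of rod_c_mid in the frame of groove_0 between -0.0025 and 0.0025 m and x of rod_c_mid in the frame of groove_0 between -0.008 and 0.008 m), for 0.2 s.
2. the strap is home round the stud, over the bedded rods (all of step 1 and value of joint strap below 0.05 rad), for 0.2 s.
3. the screw is tight and the strap pressed down on the rods (all of step 2 and value of joint screw above 3.6 rad and value of joint strap_drop above 0.0022 m), for 0.2 s.
At the end, for the whole second after the job is handed in: Every rod present lies in a groove of its own (within 3 mm sideways, 2.5 mm in height, 8 mm lengthwise, 0.06 rad), the strap is home (within 0.05 rad), the screw is at 3.6 rad or more, the strap pressed down 2.2 mm or more, and the lever is down on its serrations (lever_lift under -0.003) (all of step 3 and value of joint lever_lift below -0.003 m); the robot touches nothing.
It fails at once if the can or the jar is knocked over (angle between any of blue_can, nozzle_jar's own z axis and vertical above 0.6 rad).
Of rod_a, rod_b, rod_c only 2 to 3 are there at a start; the rules pass over those that are not, and their reading is None.
At some moment in a run one of rod_a, rod_b, rod_c may be knocked a few centimetres aside while the robot is not near it.
Once in a run the grip may slacken for a moment while it holds something.
It also fails if it takes over 210 s, if anything falls off the work surface, if the arm or the gripper's body presses on something with over 40 N, if the wrist force passes 120 N, or if a joint passes its speed limit or range.

## Working session

There is one attempt and no reset: what is moved stays moved. The work goes in short steps, Python scripts to look and compute and a tool call to move; the robot and the scene stay as the last step left them, time stands still between calls to the robot, and variables do not carry over. Pictures are saved under pics/ and viewed, at most 14 in all, crops included, and the job is handed in when it is done.

Besides the shell and the picture viewer there is one more tool, called after "Emit:" in YAML: its name, and indented under it one key for each argument. carry_out: Moves the arm, as the interface text tells. Its arguments: {"type":"object","properties":{"claw":{"type":"array"},"delta_pos":{"type":"array"},"delta_rot":{"type":"array"},"newtons":{"type":"number"}},"required":["claw","delta_pos","delta_rot"]}

```bash
mkdir -p pics; ls; cat > h.py <<'E'
import numpy as np, cv2
from rig import *
def save(p,n,box=None,s=1):
    im=p["pixels"][:,:,::-1]
    if box: im=im[box[1]:box[3],box[0]:box[2]]
    cv2.imwrite("pics/"+n+".png",cv2.resize(im,None,fx=s,fy=s,interpolation=cv2.INTER_CUBIC))
def cfw(p,st=None):
    if "camera_from_world" in p: return np.array(p["camera_from_world"])
    T=np.eye(4);T[:3,:3]=st["eef_rot"];T[:3,3]=st["ee_pos"]
    return np.linalg.inv(T@np.array(p["T_tool_cam"]))
def ray(p,uv,z,st=None):
    M=np.linalg.inv(cfw(p,st)); K=np.array(p["camera_matrix"])
    d=M[:3,:3]@np.linalg.solve(K,[uv[0],uv[1],1]); o=M[:3,3]
    return o+d*(z-o[2])/d[2]
def proj(p,X,st=None):
    c=cfw(p,st)@np.append(X,1); u=np.array(p["camera_matrix"])@c[:3]; return u[:2]/u[2]
E
python3 - <<'E'
from h import *
st=observe(); print({k:np.round(v,3).tolist() for k,v in st.items()}, grip_point_offset)
t=camera("top"); s=camera("side"); 
save(t,"top");save(s,"side")
for p,n in((t,"top"),(s,"side")):
    M=np.linalg.inv(cfw(p)); print(n,M[:3,3].round(3))
    for k in("rod_a_mid","fixture","strap_knob","lever_knob","blue_can","nozzle_jar"):
        for r in masks_of(p,k):
            ys,xs=np.nonzero(r["pixels"]); c=(xs.mean(),ys.mean())
            print(n,k,round(r["confidence"],2),r["rect"],np.round(c,1),ray(p,c,0.0125).round(3), p["pixels"][r["pixels"]].mean(0).round())
E
```

```text
pics
{'t': 0.0, 'joint_positions': [1.232, 0.577, 0.025, 1.438, -0.015, 1.129, -0.057], 'joint_velocities': [0.001, 0.0, 0.001, -0.001, -0.001, 0.001, 0.0], 'joint_efforts': [-0.001, -76.574, 2.251, -28.596, 0.016, 0.013, 0.0], 'ee_pos': [0.17, -0.653, 0.201], 'eef_rot': [[0.968, 0.252, -0.001], [0.252, -0.968, 0.002], [-0.0, -0.002, -1.0]], 'wrist_force': [0.109, -0.17, 0.617], 'wrist_torque': [0.043, -0.019, -0.046], 'grip_force': 0.0, 'grip_width': 0.085} -0.0187
top [ 0.278 -0.007  1.423]
top rod_a_mid 0.84 [274.0, 156.7, 324.7, 171.9] [300.9 164.7] [ 0.698 -0.048  0.012] [207. 116.  27.]
top rod_a_mid 0.83 [337.8, 225.8, 352.9, 276.0] [344.4 250.9] [ 0.427 -0.169  0.012] [199. 205. 207.]
top rod_a_mid 0.5 [163.5, 196.1, 298.4, 262.7] [242.  230.8] [0.496 0.136 0.012] [118. 127. 130.]
top fixture 0.66 [160.6, 196.1, 299.4, 264.1] [242.7 230.9] [0.495 0.134 0.012] [119. 128. 130.]
top strap_knob 0.92 [194.7, 218.2, 289.6, 232.2] [245.6 224.8] [0.514 0.125 0.012] [71. 74. 79.]
top lever_knob 0.94 [164.5, 219.4, 214.1, 247.1] [189.6 232.8] [0.494 0.295 0.012] [69. 70. 72.]
top lever
[... 596 characters left out ...]
0.013] [57. 57. 60.]
side fixture 0.6 [195.1, 216.7, 315.5, 301.4] [252.3 260.8] [0.501 0.139 0.013] [93. 95. 97.]
side strap_knob 0.92 [226.8, 227.4, 293.3, 258.9] [259.  239.6] [0.564 0.061 0.012] [60. 59. 63.]
side lever_knob 0.72 [193.2, 218.6, 318.7, 306.0] [252.3 260.5] [0.502 0.138 0.012] [93. 96. 98.]
side lever_knob 0.7 [194.7, 251.2, 228.7, 282.3] [211.3 264.8] [0.565 0.234 0.012] [39. 38. 40.]
side blue_can 0.66 [322.6, 107.9, 342.7, 189.8] [331.4 148.4] [ 0.84  -0.551  0.012] [65. 70. 91.]
side blue_can 0.45 [193.1, 215.5, 315.4, 301.3] [252.4 260.6] [0.501 0.139 0.013] [93. 95. 97.]
side nozzle_jar 0.95 [177.7, 309.9, 198.1, 329.7] [191.8 318.4] [0.429 0.388 0.012] [62. 62. 62.]
```

View pics/top.png

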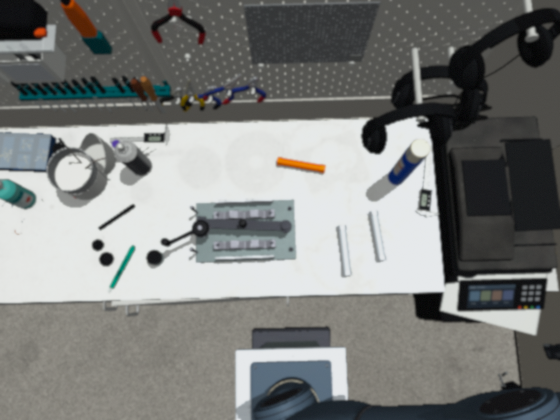

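View pics/side.png

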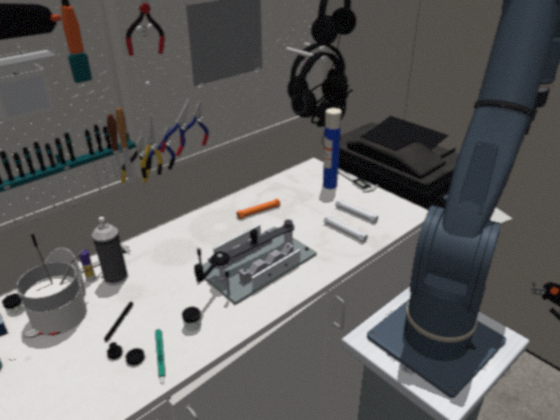

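The silver rods show at (344,250) and (377,236) in the top view. The orange one at (301,165) is the look-alike and is not to be touched. The strap lies across the V-block from its pivot at (287,227) to the stud at (200,228), and the lever knob is near (165,242). I'll move the wrist camera over the rods for a close look.

Emit:
carry_out:
  claw: [0, 0, 0, 0, 0]
  delta_pos:
    - [0, 0, -0.02]
    - [0, 0, -0.02]
    - [0, 0, -0.02]
    - [0, 0, -0.02]
    - [0, 0, -0.02]
  delta_rot:
    - [0, 0, 2.92]
    - [0, 0, 2.92]
    - [0, 0, 2.92]
    - [0, 0, 2.92]
    - [0, 0, 2.92]

```text
t: 1.2
ee_pos: [0.1702, -0.6531, 0.3032]
eef_rot: [[1.0, -0.002, 0.0], [-0.002, -1.0, -0.0], [0.0, 0.0, -1.0]]
wrist_force: [-0.1, -0.6, -0.2]
grip_width: 0.0855
grip_force: 0.0
```

Emit:
carry_out:
  claw: [0, 0, 0, 0, 0]
  delta_pos:
    - [0.02, -0.03, 0]
    - [0.02, -0.03, 0]
    - [0.02, -0.03, 0]
    - [0.02, -0.03, 0]
    - [0.02, -0.03, 0]
  delta_rot:
    - [0, 0, 0]
    - [0, 0, 0]
    - [0, 0, 0]
    - [0, 0, 0]
    - [0, 0, 0]

```text
t: 1.7
ee_pos: [0.2708, -0.5019, 0.3025]
eef_rot: [[1.0, -0.0, 0.0], [-0.0, -1.0, -0.0], [0.0, 0.0, -1.0]]
wrist_force: [0.4, -0.5, 0.0]
grip_width: 0.085
grip_force: 0.0
```

Emit:
carry_out:
  claw: [0, 0, 0, 0, 0]
  delta_pos:
    - [0.02, -0.03, 0]
    - [0.02, -0.03, 0]
    - [0.02, -0.03, 0]
    - [0.02, -0.03, 0]
    - [0.02, -0.03, 0]
  delta_rot:
    - [0, 0, 0]
    - [0, 0, 0]
    - [0, 0, 0]
    - [0, 0, 0]
    - [0, 0, 0]

```text
t: 2.2
ee_pos: [0.3708, -0.3519, 0.3026]
eef_rot: [[1.0, -0.0, 0.0], [-0.0, -1.0, -0.0], [0.0, 0.0, -1.0]]
wrist_force: [1.1, -0.4, 0.5]
grip_width: 0.0851
grip_force: 0.0
```

Emit:
carry_out:
  claw: [0, 0, 0, 0, 0]
  delta_pos:
    - [0.018, -0.03, 0]
    - [0.018, -0.03, 0]
    - [0.018, -0.03, 0]
    - [0.018, -0.03, 0]
    - [0.018, -0.03, 0]
  delta_rot:
    - [0, 0, 0]
    - [0, 0, 0]
    - [0, 0, 0]
    - [0, 0, 0]
    - [0, 0, 0]

```text
t: 2.7
ee_pos: [0.4607, -0.2019, 0.3026]
eef_rot: [[1.0, -0.0, 0.001], [-0.0, -1.0, -0.0], [0.001, 0.0, -1.0]]
wrist_force: [0.4, 0.3, -0.4]
grip_width: 0.0853
grip_force: 0.0
```

```bash
cat >> h.py <<'E'
def rods(p,st=None,z=0.0125):
    for r in masks_of(p,"rod_a_mid"):
        m=r["pixels"].astype(np.uint8); c,_=cv2.findContours(m,0,1)[:2]
        (cx,cy),wh,_=cv2.minAreaRect(max(c,key=cv2.contourArea))
        ys,xs=np.nonzero(m); P=np.array([ray(p,(x,y),z,st)[:2] for x,y in zip(xs[::7],ys[::7])])
        (mx,my),(w,h),a=cv2.minAreaRect(P.astype(np.float32)*1000)
        d=np.linalg.svd(P-P.mean(0),full_matrices=False)[2][0]; d*=np.sign(d[0])
        print("rod",round(r["confidence"],2),"px",(round(cx),round(cy)),"mean",P.mean(0).round(4),"box",round(mx),round(my),"size",round(w),round(h),"yaw",np.degrees(np.arctan2(d[1],d[0])).round(1),"rgb",p["pixels"][r["pixels"]].mean(0).round())
E
python3 - <<'E'
from h import *
st=observe(); print(st["t"],st["ee_pos"],np.round(st["eef_rot"],3).tolist(),st["joint_positions"])
p=camera("wrist"); print(np.round(p["T_tool_cam"],3).tolist()); save(p,"w1"); rods(p,st)
t=camera("top"); save(t,"top2",(150,180,400,280),3.2); rods(t)
E
```

```text
2.7 [ 0.46072785 -0.20194088  0.302588  ] [[1.0, -0.0, 0.001], [-0.0, -1.0, -0.0], [0.001, 0.0, -1.0]] [ 0.39753765  0.2370715  -0.10049895  1.71208233  0.02541202  1.19307756
 -1.2804172 ]
[[-0.0, -0.95, -0.313, 0.08], [1.0, -0.0, -0.0, 0.0], [0.0, -0.313, 0.95, -0.171], [0.0, 0.0, 0.0, 1.0]]
rod 0.83 px (199, 6) mean [ 0.678  -0.0982] box 675 -90 size 68 15 yaw 84.1 rgb [115.  61.  18.]
rod 0.81 px (263, 185) mean [ 0.4311 -0.1697] box 427 -170 size 156 28 yaw 3.4 rgb [135. 136. 138.]
rod 0.73 px (344, 250) mean [ 0.4296 -0.1688] box 430 -169 size 151 25 yaw 3.8 rgb [199. 205. 208.]
rod 0.66 px (301, 165) mean [ 0.6985 -0.0453] box 697 -47 size 151 30 yaw 78.5 rgb [209. 129.  51.]
rod 0.29 px (186, 236) mean [0.4945 0.2937] box 492 306 size 49 146 yaw -68.0 rgb [75. 77. 78.]
```

View pics/w1.png

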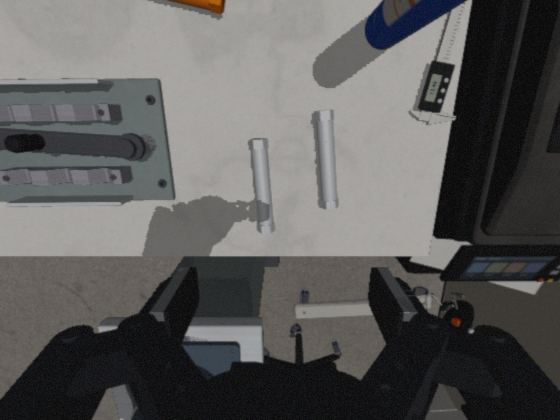

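View pics/top2.png

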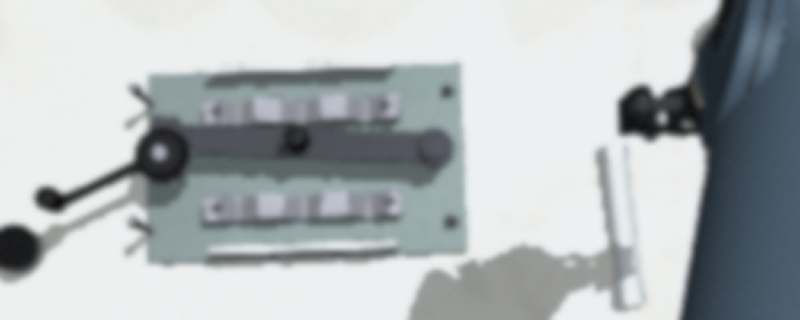

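Wrist view: rods at (262,186) and (327,160), with the can to their upper right and the fixture at the left. The close crop shows plain aluminium rods with hexagonal ends, so these are the right parts. I'll move over the fixture.

Emit:
carry_out:
  claw: [0, 0, 0, 0, 0]
  delta_pos:
    - [0.01, -0.034, 0]
    - [0.01, -0.034, 0]
    - [0.01, -0.034, 0]
    - [0.01, -0.034, 0]
    - [0.01, -0.034, 0]
  delta_rot:
    - [0, 0, 0]
    - [0, 0, 0]
    - [0, 0, 0]
    - [0, 0, 0]
    - [0, 0, 0]

```text
t: 3.4
ee_pos: [0.5102, -0.0337, 0.3025]
eef_rot: [[1.0, -0.003, 0.0], [-0.003, -1.0, -0.001], [0.0, 0.001, -1.0]]
wrist_force: [-0.7, 0.1, -1.1]
grip_width: 0.0853
grip_force: 0.0
```

Emit:
carry_out:
  claw: [0, 0, 0, 0, 0]
  delta_pos:
    - [0.01, -0.034, 0]
    - [0.01, -0.034, 0]
    - [0.01, -0.034, 0]
    - [0.01, -0.034, 0]
    - [0, 0, 0]
  delta_rot:
    - [0, 0, 0]
    - [0, 0, 0]
    - [0, 0, 0]
    - [0, 0, 0]
    - [0, 0, 0]

```text
t: 3.9
ee_pos: [0.5507, 0.1068, 0.302]
eef_rot: [[1.0, 0.005, -0.0], [0.005, -1.0, 0.002], [-0.0, -0.002, -1.0]]
wrist_force: [-0.1, 0.8, 0.4]
grip_width: 0.0855
grip_force: 0.0
```

```bash
python3 - <<'E'
from h import *
st=observe(); print(st["t"],st["ee_pos"])
p=camera("wrist"); save(p,"w2")
t=camera("top");save(t,"top3")
np.savez("w2.npz",K=p["camera_matrix"],T=p["T_tool_cam"],e=st["ee_pos"],R=st["eef_rot"])
for k in("fixture","strap_knob","lever_knob"):
    for r in masks_of(p,k): print(k,round(r["confidence"],2),r["rect"])
rods(p,st)
m=masks_of(p,"fixture")[0]["pixels"].astype(np.uint8)
c=max(cv2.findContours(m,0,1)[0],key=cv2.contourArea);b=cv2.boxPoints(cv2.minAreaRect(c))
for q in b: print("corner",q.round(),ray(p,q,.012,st).round(4))
rods(t)
E
```

```text
3.9 [0.5506672  0.1067833  0.30197895]
fixture 0.56 [91.1, 140.4, 369.4, 267.1]
strap_knob 0.69 [171.4, 188.0, 364.7, 222.4]
lever_knob 0.83 [95.5, 196.2, 200.4, 267.3]
rod 0.69 px (395, 64) mean [ 0.6963 -0.0475] box 696 -49 size 157 29 yaw 77.8 rgb [141.  79.  25.]
rod 0.62 px (447, 239) mean [ 0.4302 -0.1695] box 426 -170 size 161 29 yaw 4.4 rgb [123. 125. 126.]
corner [ 91. 145.] [0.5819 0.4016 0.012 ]
corner [367. 138.] [ 0.5949 -0.0193  0.012 ]
corner [370. 258.] [ 0.3932 -0.0436  0.012 ]
corner [ 94. 265.] [0.3759 0.4369 0.012 ]
rod 0.81 px (344, 250) mean [ 0.428  -0.1687] box 430 -169 size 151 24 yaw 4.8 rgb [210. 216. 218.]
rod 0.59 px (301, 165) mean [ 0.697  -0.0463] box 697 -49 size 152 29 yaw 77.9 rgb [208. 129.  53.]
rod 0.19 px (192, 239) mean [0.4925 0.2144] box 496 179 size 181 405 yaw -75.6 rgb [102. 110. 111.]
```

View pics/w2.png

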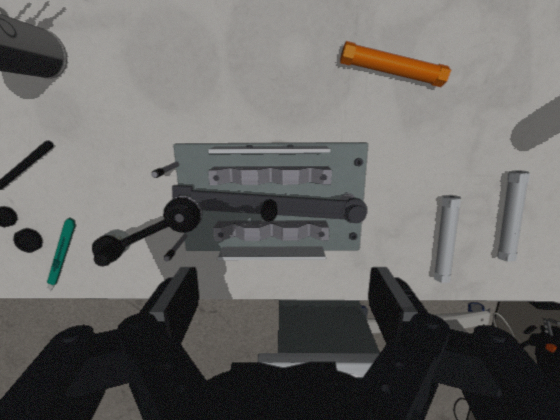

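Wrist view over the fixture: plate corners at (174,144), (367,143) and (360,250), pivot cap at (357,209), hub at (183,214), strap grip at (268,209) and lever grip at (107,249). The strap is nearly home and has to be opened. Rods are at (447,239) and (512,215). I'll fit the fixture pose.

```bash
cat >> h.py <<'E'
from scipy.optimize import least_squares
def fitfix(p,st,pts,x0=(.5,.135,0)):
    def w(q,X): c,s=np.cos(q[2]),np.sin(q[2]); return np.array([q[0]+c*X[0]-s*X[1],q[1]+s*X[0]+c*X[1],X[2]])
    f=lambda q: np.concatenate([proj(p,w(q,X),st)-u for u,X in pts])
    r=least_squares(f,x0); print("fix",r.x.round(4),"res",r.fun.reshape(-1,2).round(1).tolist()); return r.x,w
E
python3 - <<'E'
from h import *
d=np.load("w2.npz"); p=dict(camera_matrix=d["K"],T_tool_cam=d["T"]); st=dict(ee_pos=d["e"],eef_rot=d["R"])
pts=[((367,143),(.091,-.15,.012)),((360,250),(-.091,-.15,.012)),((174,144),(.091,.15,.012)),((357,209),(0,-.122,.086)),((183,213),(0,.122,.095))]
q,w=fitfix(p,st,pts)
print("hinge",w(q,(0,-.122,.065)),"stud",w(q,(0,.122,.065)))
# z of pixel at knob
k=ray(p,(268,209),.110,st); l=ray(p,(107,249),.120,st)
for n,a,b in(("strap",k,w(q,(0,-.122,0))),("lever",l,w(q,(0,.122,0)))):
    v=a[:2]-b[:2]; print(n,a,np.hypot(*v),"ang from fix +y (deg cw from above)",np.degrees(np.arctan2(v[0],v[1])+q[2]))
for u in((447,239),(512,215)): print(ray(p,u,.0125,st))
im=cv2.imread("pics/w2.png"); cv2.imwrite("pics/w2c.png",cv2.resize(im[120:290,80:540],None,fx=1.7,fy=1.7,interpolation=2))
E
```

```text
fix [0.4987 0.1249 0.0115] res [[2.8, -2.8], [0.8, -0.8], [-1.5, -2.4], [1.6, 3.7], [-3.4, 2.9]]
hinge [0.50006261 0.00293912 0.065     ] stud [0.49726048 0.24692303 0.065     ]
strap [0.51257838 0.12642669 0.11      ] 0.124120196517819 ang from fix +y (deg cw from above) 6.445309609058118
lever [0.45955634 0.33797149 0.12      ] 0.09854656292203606 ang from fix +y (deg cw from above) -21.836962702855182
[ 0.42925651 -0.16972367  0.0125    ]
[ 0.47261458 -0.26867387  0.0125    ]
```

View pics/w2c.png

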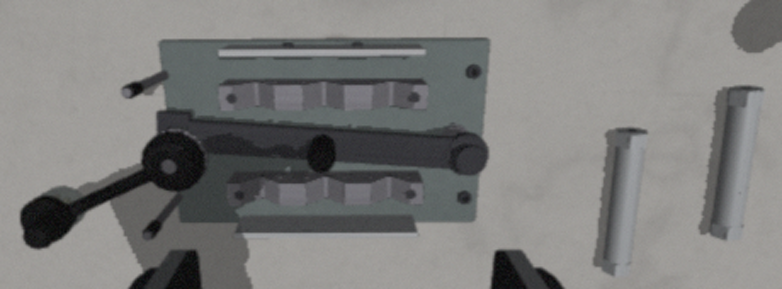

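```bash
python3 - <<'E'
from h import *
d=np.load("w2.npz"); p=dict(camera_matrix=d["K"],T_tool_cam=d["T"]); st=dict(ee_pos=d["e"],eef_rot=d["R"])
print(d["K"].round(1).tolist())
C=lambda a:(a[0]/1.7+80,a[1]/1.7+120)
pts=[((489,38),(.091,-.15,.012)),((477,221),(-.091,-.15,.012)),((160,41),(.091,.15,.012)),
 ((414,97),(.045-.011,-.082,.046)),((236,97),(.034,.082,.046)),((421,180),(-.034,-.082,.046)),((235,182),(-.034,.082,.046))]
pts=[(C(a),b) for a,b in pts]
q,w=fitfix(p,st,pts[:3]); 
for X in((0,-.122,.086),(0,.122,.095),(.045,-.08,.046),(.045,.08,.046),(-.045,-.08,.046),(.045,0,.046),(-.045,0,.046)):
    print(X,(proj(p,w(q,X),st)-[80,120])*1.7)
t=camera("top"); T=lambda a:(a[0]/3.2+150,a[1]/3.2+180)
tp=[((148,75),(.091,.15,.012)),((461,65),(.091,-.15,.012)),((466,251),(-.091,-.15,.012)),((150,264),(-.091,.15,.012)),((434,149),(0,-.122,.086)),((162,152),(0,.122,.095))]
tp=[(T(a),b) for a,b in tp]
fitfix(t,None,tp[:4]);fitfix(t,None,tp)
E
```

```text
[[296.5, 0.0, 283.2], [0.0, 296.5, 210.7], [0.0, 0.0, 1.0]]
fix [0.4953 0.1252 0.0153] res [[1.5, -0.3], [0.1, 0.6], [-1.7, 0.1]]
(0, -0.122, 0.086) [473.04681158 160.92111292]
(0, 0.122, 0.095) [169.62898265 167.57561541]
(0.045, -0.08, 0.046) [416.65342884  96.77722678]
(0.045, 0.08, 0.046) [230.92057837  98.72287324]
(-0.045, -0.08, 0.046) [413.3957592  193.55664072]
(0.045, 0, 0.046) [323.68674627  97.75110026]
(-0.045, 0, 0.046) [326.10522182 194.37298202]
fix [0.4958 0.1254 0.009 ] res [[-0.1, -0.3], [0.1, -0.8], [0.9, 0.7], [-0.9, 0.3]]
fix [0.4954 0.1252 0.0047] res [[0.1, -0.4], [0.3, -0.5], [0.9, 1.1], [-1.0, 0.2], [0.2, -0.9], [-0.5, 0.4]]
```

The fixture centre comes out near (0.4955, 0.125) with a yaw of about 0.01, and both the top and wrist fits agree on that. The wrist view puts tall things about 6 mm too far in x. I'll turn the tool, half close the fingers and cage the strap grip.

Emit:
carry_out:
  claw: [130, 130, 130, 130, 130]
  delta_pos:
    - [0, 0, 0]
    - [0, 0, 0]
    - [0, 0, 0]
    - [0, 0, 0]
    - [0, 0, 0]
  delta_rot:
    - [0, 0, -8.5]
    - [0, 0, -8.5]
    - [0, 0, -8.5]
    - [0, 0, -8.5]
    - [0, 0, -8.5]
  newtons: 40

```text
t: 4.85
ee_pos: [0.5501, 0.1023, 0.3024]
eef_rot: [[0.734, 0.68, 0.0], [0.68, -0.734, -0.0], [-0.0, 0.0, -1.0]]
wrist_force: [0.1, -0.1, -0.5]
grip_width: 0.042
grip_force: 0.0
```

Emit:
carry_out:
  claw: [130, 130, 130, 130, 130]
  delta_pos:
    - [0, 0, 0]
    - [0, 0, 0]
    - [0, 0, 0]
    - [0, 0, 0]
    - [0, 0, 0]
  delta_rot:
    - [0, 0, -8.5]
    - [0, 0, -8.5]
    - [0, 0, -8.5]
    - [0, 0, -8.5]
    - [0, 0, -8.5]

```text
t: 5.35
ee_pos: [0.5502, 0.1023, 0.3024]
eef_rot: [[0.082, 0.997, 0.0], [0.997, -0.082, -0.0], [-0.0, 0.0, -1.0]]
wrist_force: [0.0, -0.3, 0.0]
grip_width: 0.0416
grip_force: 0.0
```

Emit:
carry_out:
  claw: [130, 130, 130, 130, 130]
  delta_pos:
    - [0, 0, 0]
    - [0.005, -0.011, 0]
    - [0.005, -0.011, 0]
    - [0.005, -0.011, 0]
    - [0.003, -0.01, 0]
  delta_rot:
    - [0, 0, -5]
    - [0, 0, 0]
    - [0, 0, 0]
    - [0, 0, 0]
    - [0, 0, 0]

```text
t: 5.85
ee_pos: [0.5057, 0.1217, 0.3026]
eef_rot: [[0.0, 1.0, 0.0], [1.0, -0.0, -0.0], [-0.0, 0.0, -1.0]]
wrist_force: [0.3, 0.9, 0.0]
grip_width: 0.0418
grip_force: 0.0
```

Emit:
carry_out:
  claw: [130, 130, 130, 130, 130]
  delta_pos:
    - [0, 0, 0.03]
    - [0, 0, 0.03]
    - [0, 0, 0.03]
    - [0, 0, 0.03]
    - [0, 0, 0]
  delta_rot:
    - [0, 0, 0]
    - [0, 0, 0]
    - [0, 0, 0]
    - [0, 0, 0]
    - [0, 0, 0]

```text
t: 6.35
ee_pos: [0.5045, 0.12, 0.1795]
eef_rot: [[0.0, 1.0, -0.006], [1.0, -0.0, -0.002], [-0.002, -0.006, -1.0]]
wrist_force: [-0.6, 0.2, 0.2]
grip_width: 0.0419
grip_force: 0.0
```

```bash
python3 - <<'E'
from h import *
st=observe(); print(st["t"],st["ee_pos"],st["joint_positions"],np.round(st["eef_rot"],3).tolist())
p=camera("wrist"); save(p,"w3")
for r in masks_of(p,"strap_knob"): print(r["confidence"],r["rect"])
print(proj(p,(.506,.125,.110),st),proj(p,(.506,.125,.069),st))
E
```

```text
6.35 [0.50449108 0.11998721 0.17953052] [ 0.0829634   0.41218858 -0.5749279   1.85977279  0.26933296  0.95347291
 -0.61269144] [[0.0, 1.0, -0.006], [1.0, -0.0, -0.002], [-0.002, -0.006, -1.0]]
0.92 [260.7, 31.5, 319.2, 307.2]
[286.39143431 205.81260626] [286.19577385 193.3252829 ]
```

View pics/w3.png

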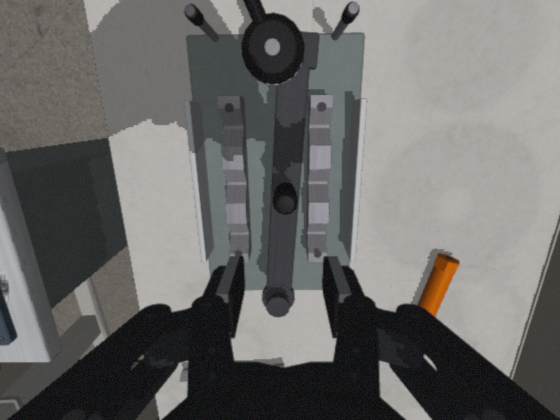

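The knob top is at (285,203), within 3 px of the prediction, so I'll lower over it and sweep it open.

Emit:
carry_out:
  claw: [130, 130, 130, 130, 130]
  delta_pos:
    - [0.006, 0.001, 0.02]
    - [0, 0, 0.025]
    - [0, 0, 0.025]
    - [0, 0, 0.026]
    - [0, 0, 0]
  delta_rot:
    - [0, 0, 0]
    - [0, 0, 0]
    - [0, 0, 0]
    - [0, 0, 0]
    - [0, 0, 0]

```text
t: 6.95
ee_pos: [0.5076, 0.1265, 0.0856]
eef_rot: [[0.0, 1.0, -0.002], [1.0, -0.0, -0.001], [-0.001, -0.002, -1.0]]
wrist_force: [-0.2, 0.0, 0.4]
grip_width: 0.0417
grip_force: 0.0
```

Emit:
carry_out:
  claw: [130, 130, 130, 130, 130]
  delta_pos:
    - [-0.0007, 0.0128, 0]
    - [-0.0007, 0.0128, 0]
    - [-0.0007, 0.0128, 0]
    - [-0.0007, 0.0128, 0]
    - [-0.0007, 0.0128, 0]
  delta_rot:
    - [0, 0, 6]
    - [0, 0, 6]
    - [0, 0, 6]
    - [0, 0, 6]
    - [0, 0, 6]

```text
t: 7.45
ee_pos: [0.5713, 0.111, 0.0893]
eef_rot: [[0.504, 0.864, 0.003], [0.864, -0.504, 0.002], [0.003, 0.002, -1.0]]
wrist_force: [-0.7, -0.2, 0.0]
grip_width: 0.0422
grip_force: 0.0
```

Emit:
carry_out:
  claw: [130, 130, 130, 130, 130]
  delta_pos:
    - [-0.0007, 0.0128, 0]
    - [-0.0007, 0.0128, 0]
    - [-0.0007, 0.0128, 0]
    - [-0.0007, 0.0128, 0]
    - [-0.0007, 0.0128, 0]
  delta_rot:
    - [0, 0, 6]
    - [0, 0, 6]
    - [0, 0, 6]
    - [0, 0, 6]
    - [0, 0, 6]

```text
t: 7.95
ee_pos: [0.6159, 0.0659, 0.0894]
eef_rot: [[0.868, 0.496, 0.003], [0.496, -0.868, 0.002], [0.004, -0.0, -1.0]]
wrist_force: [-0.3, 0.2, -0.1]
grip_width: 0.0415
grip_force: 0.0
```

Emit:
carry_out:
  claw: [130, 130, 130, 130, 130]
  delta_pos:
    - [-0.0007, 0.0128, 0]
    - [-0.0007, 0.0128, 0]
    - [-0.0007, 0.0128, 0]
    - [-0.0007, 0.0128, 0]
    - [0, 0, 0]
  delta_rot:
    - [0, 0, 6]
    - [0, 0, 6]
    - [0, 0, 6]
    - [0, 0, 6]
    - [0, 0, 6]

```text
t: 8.45
ee_pos: [0.6314, 0.015, 0.0894]
eef_rot: [[1.0, -0.007, 0.004], [-0.007, -1.0, 0.001], [0.004, -0.001, -1.0]]
wrist_force: [0.6, 0.2, -0.6]
grip_width: 0.0419
grip_force: 0.0
```

Emit:
carry_out:
  claw: [130, 130, 130, 130, 130]
  delta_pos:
    - [-0.01, 0.006, 0]
    - [0, 0.006, 0]
    - [0, 0, 0]
    - [0, -0.004, -0.01]
    - [0, 0, -0.03]
  delta_rot:
    - [0, 0, 0]
    - [0, 0, 0]
    - [0, 0, 0]
    - [0, 0, 0]
    - [0, 0, 0]

```text
t: 8.95
ee_pos: [0.6181, 0.0101, 0.1251]
eef_rot: [[1.0, 0.002, -0.005], [0.002, -1.0, 0.001], [-0.005, -0.001, -1.0]]
wrist_force: [0.5, -0.2, -1.3]
grip_width: 0.0419
grip_force: 0.0
```

Emit:
carry_out:
  claw: [130, 130, 130, 0, 0]
  delta_pos:
    - [0, 0, -0.035]
    - [0, 0, -0.035]
    - [0, 0, -0.035]
    - [-0.03, 0.032, 0]
    - [-0.03, 0.032, 0]
  delta_rot:
    - [0, 0, 0]
    - [0, 0, 0]
    - [0, 0, 0]
    - [0, 0, 0]
    - [0, 0, 0]

```text
t: 9.45
ee_pos: [0.5602, -0.0541, 0.2331]
eef_rot: [[1.0, 0.004, 0.003], [0.004, -1.0, 0.001], [0.003, -0.001, -1.0]]
wrist_force: [-0.5, -1.5, -1.0]
grip_width: 0.0691
grip_force: 0.0
```

Emit:
carry_out:
  claw: [0, 0, 0, 0, 0]
  delta_pos:
    - [-0.03, 0.03, 0]
    - [-0.03, 0.03, 0]
    - [-0.03, 0.03, 0]
    - [0, 0.015, 0]
    - [0, 0, 0]
  delta_rot:
    - [0, 0, 0]
    - [0, 0, 0]
    - [0, 0, 0]
    - [0, 0, 0]
    - [0, 0, 0]

```text
t: 9.95
ee_pos: [0.4693, -0.1621, 0.2325]
eef_rot: [[1.0, -0.003, 0.001], [-0.003, -1.0, -0.001], [0.001, 0.001, -1.0]]
wrist_force: [0.6, -0.2, -0.3]
grip_width: 0.0855
grip_force: 0.0
```

```bash
python3 - <<'E'
from h import *
st=observe(); print(st["t"],st["ee_pos"],np.round(st["eef_rot"],3).tolist())
p=camera("wrist"); save(p,"w4"); rods(p,st)
t=camera("top"); rods(t); s=camera("side"); save(s,"s4")
save(t,"t4",(180,120,420,290),1.6)
a=cv2.imread("pics/t4.png"); b=cv2.imread("pics/w4.png")[:300,150:]
c=np.zeros((a.shape[0]+300,410,3),np.uint8); c[:a.shape[0],:a.shape[1]]=a[:,:410]; c[a.shape[0]:]=b
cv2.imwrite("pics/c4.png",c)
for r in masks_of(t,"strap_knob"): print(r["confidence"],r["rect"])
E
```

```text
9.95 [ 0.46927733 -0.16213973  0.23249281] [[1.0, -0.003, 0.001], [-0.003, -1.0, -0.001], [0.001, 0.001, -1.0]]
rod 0.73 px (93, 154) mean [0.496  0.0926] box 491 104 size 194 264 yaw -72.1 rgb [81. 84. 86.]
rod 0.71 px (287, 203) mean [ 0.4313 -0.1687] box 427 -169 size 157 27 yaw 3.9 rgb [127. 129. 130.]
0.84 [194.8, 215.7, 292.2, 232.5]
0.38 [396.2, 137.9, 430.1, 172.8]
```

View pics/c4.png

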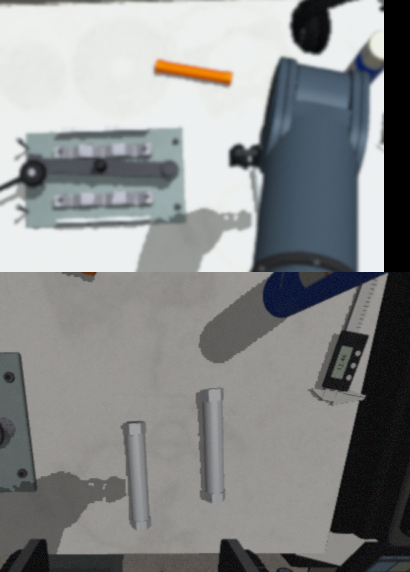

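The strap is still closed at the upper-left knob (98,165), so the sweep passed it. I'll check the side view for the reason.

```bash
python3 - <<'E'
from h import *
t=camera("top"); s=camera("side")
print(ray(t,(180+98/1.6,120+165/1.6),.11),ray(t,(180+170/1.6,120+170/1.6),.086),ray(t,(180+33/1.6,120+172/1.6),.095))
save(s,"s5",(180,200,330,320),5)
for n,X in dict(knobtop=(.506,.125,.11),knobfoot=(.506,.125,.069),cap=(.4967,.003,.086),hub=(.4955,.247,.095),levknob=(.457,.337,.138)).items(): print(n,(proj(s,X)-[180,200])*5)
E
```

```text
[0.50277366 0.12843391 0.11      ] [0.49417121 0.00207325 0.086     ] [0.49597718 0.24587983 0.095     ]
knobtop [368.45400796 147.97770895]
knobfoot [371.36033289 208.57041904]
cap [544.22614104 105.47444493]
hub [200.30491994 273.13655381]
levknob [ 88.38172754 318.29311713]
```

View pics/s5.png

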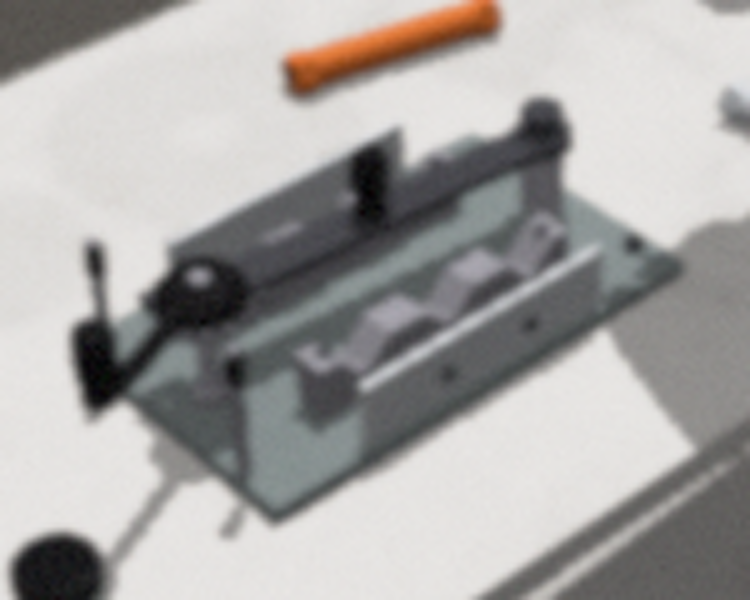

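Emit:
carry_out:
  claw: [90, 90, 90, 90, 90]
  delta_pos:
    - [0, 0, 0]
    - [0, 0, 0]
    - [0, 0, 0]
    - [0, 0, 0]
    - [0, 0, 0]
  delta_rot:
    - [0, 0, -8.55]
    - [0, 0, -8.55]
    - [0, 0, -8.55]
    - [0, 0, -8.55]
    - [0, 0, -8.55]
  newtons: 25

```text
t: 10.85
ee_pos: [0.4699, -0.1597, 0.2312]
eef_rot: [[0.73, 0.684, -0.0], [0.684, -0.73, 0.0], [-0.0, -0.0, -1.0]]
wrist_force: [0.4, 0.0, -0.6]
grip_width: 0.055
grip_force: 0.0
```

Emit:
carry_out:
  claw: [90, 90, 90, 90, 90]
  delta_pos:
    - [0, 0, 0]
    - [0, 0, 0]
    - [0, 0, 0]
    - [0, 0, 0]
    - [0, 0, 0]
  delta_rot:
    - [0, 0, -8.55]
    - [0, 0, -8.55]
    - [0, 0, -8.55]
    - [0, 0, -8.55]
    - [0, 0, -8.55]

```text
t: 11.35
ee_pos: [0.4699, -0.1597, 0.2312]
eef_rot: [[0.072, 0.997, -0.0], [0.997, -0.072, 0.0], [0.0, -0.0, -1.0]]
wrist_force: [0.7, -0.5, -0.7]
grip_width: 0.0554
grip_force: 0.0
```

Emit:
carry_out:
  claw: [90, 90, 90, 90, 90]
  delta_pos:
    - [0.036, 0.002, 0]
    - [0.036, 0.002, 0]
    - [0.036, 0.002, 0]
    - [0.036, 0.002, 0]
    - [0.036, 0.002, 0]
  delta_rot:
    - [0, 0, 0]
    - [0, 0, 0]
    - [0, 0, 0]
    - [0, 0, 0]
    - [0, 0, 0]

```text
t: 11.85
ee_pos: [0.4939, 0.0203, 0.2313]
eef_rot: [[0.078, 0.997, 0.0], [0.997, -0.078, 0.0], [0.0, 0.0, -1.0]]
wrist_force: [0.3, 0.8, -1.2]
grip_width: 0.055
grip_force: 0.0
```

Emit:
carry_out:
  claw: [90, 90, 90, 90, 90]
  delta_pos:
    - [0.036, 0.002, 0]
    - [0.036, 0.002, 0]
    - [0.036, 0.002, 0]
    - [0, 0, 0.04]
    - [0, 0, 0.02]
  delta_rot:
    - [0, 0, 0]
    - [0, 0, 0]
    - [0, 0, 0]
    - [0, 0, 0]
    - [0, 0, 0]

```text
t: 12.35
ee_pos: [0.5073, 0.1274, 0.1693]
eef_rot: [[0.075, 0.997, -0.002], [0.997, -0.075, 0.0], [0.0, -0.002, -1.0]]
wrist_force: [-0.4, -0.4, -1.0]
grip_width: 0.055
grip_force: 0.0
```

Emit:
carry_out:
  claw: [90, 90, 90, 90, 90]
  delta_pos:
    - [-0.001, 0, 0.025]
    - [-0.001, 0, 0.025]
    - [0, 0, 0.025]
    - [0, 0, 0.015]
    - [0, 0, 0]
  delta_rot:
    - [0, 0, 0]
    - [0, 0, 0]
    - [0, 0, 0]
    - [0, 0, 0]
    - [0, 0, 0]

```text
t: 12.85
ee_pos: [0.5067, 0.1237, 0.0794]
eef_rot: [[0.078, 0.997, -0.004], [0.997, -0.078, -0.001], [-0.001, -0.004, -1.0]]
wrist_force: [-0.1, -0.5, -0.1]
grip_width: 0.0554
grip_force: 0.0
```

Emit:
carry_out:
  claw: [255, 255, 255, 255, 255]
  delta_pos:
    - [0, 0, 0]
    - [0, 0, 0]
    - [0, 0, 0]
    - [0, 0, 0]
    - [0, 0, 0]
  delta_rot:
    - [0, 0, 0]
    - [0, 0, 0]
    - [0, 0, 0]
    - [0, 0, 0]
    - [0, 0, 0]

```text
t: 13.35
ee_pos: [0.5083, 0.1237, 0.0817]
eef_rot: [[0.079, 0.997, 0.001], [0.997, -0.079, 0.0], [0.0, 0.001, -1.0]]
wrist_force: [-0.5, 0.9, -0.0]
grip_width: -0.0002
grip_force: 0.0
```

```bash
python3 - <<'E'
from h import *
s=camera("side"); w=camera("wrist"); save(s,"s6",(150,150,350,320),3); save(w,"w6")
a=cv2.imread("pics/s6.png"); b=cv2.resize(cv2.imread("pics/w6.png"),None,fx=.5,fy=.5)
c=np.zeros((510,600+200,3),np.uint8); c[:,:600]=a; c[:210,600:]=b[:,40:240]; cv2.imwrite("pics/c6.png",c)
E
```

```text
(no output)
```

View pics/c6.png

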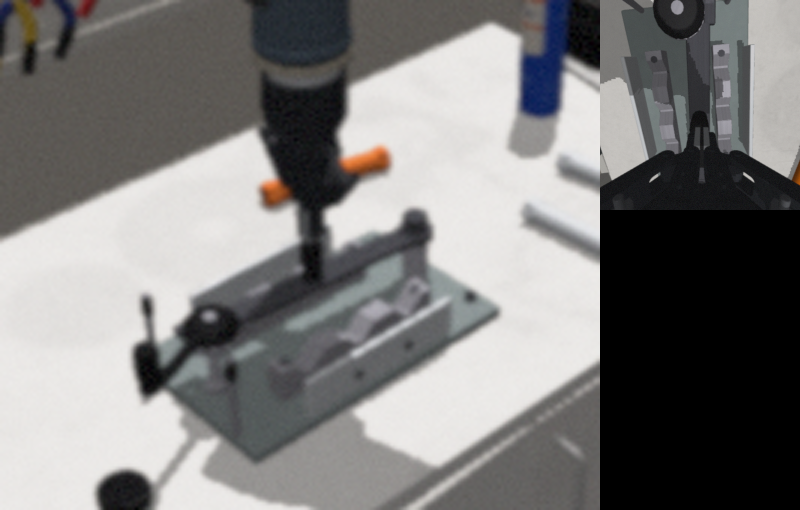

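```bash
python3 - <<'E'
from h import *
st=observe(); w=camera("wrist")
for n,X in dict(tcp=st["ee_pos"],knobtop=(.505,.125,.11),hub=(.4955,.247,.095),rail=(.45,.1253,.046),rail2=(.54,.1253,.046)).items(): print(n,X,proj(w,X,st))
for r in masks_of(w,"strap_knob"): print(r["confidence"],r["rect"])
save(w,"w7",(180,0,400,380),1.55)
E
```

```text
tcp [0.50824154 0.12368697 0.08154475] [284.46952737 246.09113859]
knobtop (0.505, 0.125, 0.11) [278.54881743 266.73487276]
hub (0.4955, 0.247, 0.095) [236.38215604  17.57706058]
rail (0.45, 0.1253, 0.046) [206.71581593 229.5383021 ]
rail2 (0.54, 0.1253, 0.046) [326.69422443 220.63740762]
```

View pics/w7.png

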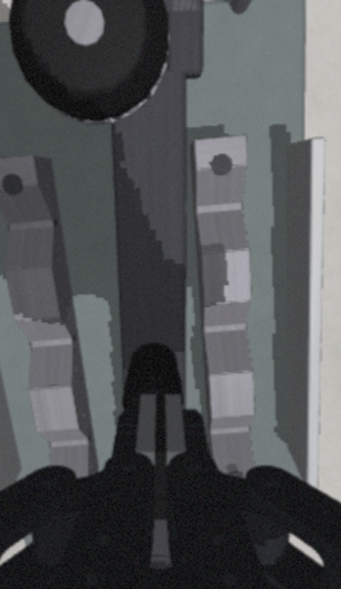

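```bash
python3 - <<'E'
from h import *
st=observe(); w=camera("wrist"); R=np.array(st["eef_rot"]); e=st["ee_pos"]
for n,X in dict(tipfront=e+R@[.011,0,0],tipback=e+R@[-.011,0,0],tipfront110=e+R@[.011,0,-.03],knobfronttop=(.506,.136,.11),knobfrontfoot=(.506,.136,.069),kL=(.495,.125,.11),kR=(.517,.125,.11)).items():
    u=proj(w,X,st); print(n,u.round(),"crop",((u-[180,0])*1.55).round())
print(st["wrist_force"],st["joint_efforts"],st["joint_positions"])
g=w["pixels"].mean(2).astype(int)
for r in range(212,300,4): print(r," ".join("%3d"%v for v in g[r,250:315:3]))
E
```

```text
tipfront [284. 230.] crop [162. 356.]
tipback [284. 262.] crop [162. 406.]
tipfront110 [285. 251.] crop [162. 390.]
knobfronttop [279. 248.] crop [153. 385.]
knobfrontfoot [280. 221.] crop [154. 343.]
kL [260. 268.] crop [124. 416.]
kR [301. 265.] crop [187. 411.]
[ 0.0962612  -0.670248    3.16092652] [-1.06606374e-01 -6.06380153e+01 -3.72783735e+00 -1.91489357e+01
  4.07763873e-03 -1.95635268e-01  8.02766463e-04] [-0.07034271  0.51826308 -0.37654692  1.97515089  0.28713415  0.69899551
 -0.70208366]
212 111  79  80  43  46  44  46  47  44  43  47  43  49  47  53  47  45 118  80  81  62 148
216 112  81  80  46  44  48  46  47  49  46  52  47  50  49  49  49  47 121 104  79  62 109
220 123  80  78  45  47  50  49  45  48  46  47  45  47  43  44  49  42 123  79  81  68 108
224 124  83  81  44  47  48  40  19  20  12  22  13  20  36  47  46  45 124  81  79  72 102
228 109  80  80  44  46  37  19  17  19  21  20  15  19  17  43  66  63 122  82  80  73  87
232 124  81  80  43  49  20  15  14  17  13  12  14  10  13  21  69  65 121  84  80  74  77
236 126  84  79  43  43  18  24  17  24  18
[... 728 characters left out ...]
  67  66  43  23  32  63  68  65  19  23  15  25  56  71
272 121 107  30  11  18  17  31  68  68  63  37  23  35  66  66  64  39  20  21  18  30  69
276 121 122  28  29  18  19  41  66  67  64  41  27  33  65  65  65  45  21  25  19  26  71
280 125 116  18  28  27  24  45  63  65  65  34  25  33  67  65  66  57  17  21  27  22  62
284 123  86  26  18  21  21  49  64  66  63  33  21  30  63  68  63  58  24  27  26  25  50
288 126  54  21  22  22  23  58  68  65  66  35  18  25  64  64  63  59  26  20  23  25  33
292 127  24  19  24  18  27  39  63  92  90  41  31  37  90  92  61  31  26  22  22  22  25
296  50  17  23  23  30  25  28  24  29  75  40  29  32  84  17  23  18  20  26  20  15  23
```

The pixel rows show the shut fingers standing inside the drawn grip with no force on them, so the grip gives no contact here. I'll try pushing the strap bar itself, from its near side.

Emit:
carry_out:
  claw: [255, 255, 255, 255, 255]
  delta_pos:
    - [0, 0, -0.025]
    - [0, 0, -0.025]
    - [-0.008, -0.021, 0]
    - [-0.008, -0.021, 0]
    - [0, 0, 0]
  delta_rot:
    - [0, 0, 0]
    - [0, 0, 0]
    - [0, 0, 0]
    - [0, 0, 0]
    - [0, 0, 0]

```text
t: 14.1
ee_pos: [0.4623, 0.1099, 0.1313]
eef_rot: [[0.078, 0.997, -0.002], [0.997, -0.078, -0.002], [-0.002, -0.002, -1.0]]
wrist_force: [0.2, 0.1, 0.2]
grip_width: 0.0001
grip_force: 0.0
```

Emit:
carry_out:
  claw: [255, 255, 255, 255, 255]
  delta_pos:
    - [0, 0, 0.02]
    - [0, 0, 0.02]
    - [0, 0, 0.02]
    - [0, 0, 0.015]
    - [0, 0, 0]
  delta_rot:
    - [0, 0, 0]
    - [0, 0, 0]
    - [0, 0, 0]
    - [0, 0, 0]
    - [0, 0, 0]

```text
t: 14.6
ee_pos: [0.4642, 0.1109, 0.0547]
eef_rot: [[0.078, 0.997, -0.003], [0.997, -0.078, -0.001], [-0.001, -0.003, -1.0]]
wrist_force: [-1.0, -0.2, 0.5]
grip_width: -0.0001
grip_force: 0.0
```

Emit:
carry_out:
  claw: [255, 255, 255, 255, 255]
  delta_pos:
    - [0, 0.008, 0]
    - [0, 0.008, 0]
    - [0, 0.008, 0]
    - [0, 0.008, 0]
    - [0, 0, 0]
  delta_rot:
    - [0, 0, 0]
    - [0, 0, 0]
    - [0, 0, 0]
    - [0, 0, 0]
    - [0, 0, 0]

```text
t: 15.1
ee_pos: [0.4985, 0.1084, 0.0566]
eef_rot: [[0.08, 0.997, 0.001], [0.997, -0.08, 0.001], [0.001, 0.001, -1.0]]
wrist_force: [0.8, -0.2, -0.6]
grip_width: -0.0001
grip_force: 0.0
```

```bash
python3 - <<'E'
from h import *
st=observe(); w=camera("wrist"); save(w,"w8"); t=camera("top"); save(t,"t8")
print(proj(w,(.505,.125,.11),st),st["ee_pos"],proj(t,(.505,.125,.11)))
g=w["pixels"].mean(2).astype(int)
u,v=proj(w,(.505,.125,.11),st).astype(int)
for r in range(v-60,v+40,6): print(r," ".join("%3d"%x for x in g[r,u-80:u+81:6]))
E
```

```text
[296.69832695 262.22874637] [0.49853567 0.10840583 0.05660543] [242.46092545 222.31198406]
202  80  82  62  76  87  89  86  85  90  86  88  85  74  51  53  49  52  53  49  51  50 154 151 134 132 130 131
208  79  83  82  85 134 131  90  87  83  87  91  88  65  52  50  51  52  50  50  51  46 117 119 120 128 133 130
214  96  94  89  73 136 133 135 133 134  92  87  87  52  45  37  24  26  18  41  50  61 115 115 118 119 129 133
220  91  92  91  71 136 132 135 135 136  90  87  85  42  49  22  12  14  24  10  51  87 120 119 121 118 130 131
226 120  98 113  70 133 133 136 135 135  86  88  86  46  28  14  27  15  23  22  27 116 120 121 120 121 129 129
232 121 122 120  75 133 134 137 135 134  88  85  84  41  38  19  25  19  16  24  18 113 122 124 126 142 130 130
238 121 122 121  71 130 134 135 137 134  86  85  85  43  25  19  26  20  26  24  25  34 172 179 172 177 133 129
244 136 137 143  73 106 132 134 136 134  85  87  85  47  27  26  24  24  30  20  20  25 168 177 169 172 134 128
250 157 158 160  73  85 135 136 135 135  89  87  85  50  35  25  22  27  27  26  26  17 147 176 167 171 131 127
2
[... 194 characters left out ...]
  18 163 170 163 170 132 130
268 157 157 156 121  69 133 132  33  29  72  74  18  71  69  26  22  18  27  13  20  57 129 129 128 130 129 130
274 157 155 157 141  71 132 132  28  32  73  70  22  66  71  31  36  29  26  23  72 128 134 144 151 129 132 130
280 129 129 128 129  88 128 130  28  28  73  75  23  69  72  26  28  38  71  73  76 122 118 116 122 119 132 131
286 151 150 151 151 137  98 121  16  27  73  71  23  66  67  32  12  25  75  73  65 119 119 117 119 121 130 130
292 121 119 119 123 119  72  76  18  20  49 100  32  98  90  18  26  22  76  73  63 120 122 118 120 121 132 133
298 119 121 118 119 120  67  23  27  22  26  33  33  84  24  27  28  28  43  70  67 119 119 122 121 119 130 129
```

Row 254 is where the shut fingers end in both pictures, about 30 mm short of the reported TCP. That means the real tips may stand higher than reported. I'll test it by lowering gently onto the strap top (z = 69 mm).

Emit:
carry_out:
  claw: [255, 255, 255, 255, 255]
  delta_pos:
    - [0, 0, 0.003]
    - [0, 0, 0.003]
    - [0, 0, 0.003]
    - [0, 0, 0]
    - [0, 0, 0]
  delta_rot:
    - [0, 0, 0]
    - [0, 0, 0]
    - [0, 0, 0]
    - [0, 0, 0]
    - [0, 0, 0]

```text
t: 15.7
ee_pos: [0.4967, 0.1086, 0.0472]
eef_rot: [[0.078, 0.997, -0.0], [0.997, -0.078, -0.0], [-0.0, -0.0, -1.0]]
wrist_force: [0.2, 0.3, 0.3]
grip_width: -0.0001
grip_force: 0.0
```

Emit:
carry_out:
  claw: [255, 255, 255, 255, 255]
  delta_pos:
    - [0, 0, 0.003]
    - [0, 0, 0.002]
    - [0, 0, 0.002]
    - [0, 0, 0]
    - [0, 0, 0]
  delta_rot:
    - [0, 0, 0]
    - [0, 0, 0]
    - [0, 0, 0]
    - [0, 0, 0]
    - [0, 0, 0]

```text
t: 16.2
ee_pos: [0.497, 0.1086, 0.0404]
eef_rot: [[0.078, 0.997, 0.0], [0.997, -0.078, 0.0], [0.0, 0.0, -1.0]]
wrist_force: [-0.5, -1.7, 3.3]
grip_width: -0.0006
grip_force: 0.0
```

Emit:
carry_out:
  claw: [255, 255, 255, 255, 255]
  delta_pos:
    - [0, 0, 0.001]
    - [0, 0, 0.001]
    - [0, 0, 0]
    - [0, 0, 0]
    - [0, 0, 0]
  delta_rot:
    - [0, 0, 0]
    - [0, 0, 0]
    - [0, 0, 0]
    - [0, 0, 0]
    - [0, 0, 0]

```text
t: 16.7
ee_pos: [0.497, 0.1086, 0.0384]
eef_rot: [[0.079, 0.997, 0.0], [0.997, -0.079, 0.0], [0.0, 0.0, -1.0]]
wrist_force: [-0.3, -0.8, 5.1]
grip_width: 0.0003
grip_force: 0.0
```

```bash
python3 - <<'E'
from h import *
for i in range(4):
    st=observe(); print(np.round(st["wrist_force"],1),st["ee_pos"][2]); camera("side")
E
```

```text
[-0.3 -0.8  5.1] 0.038354976605112494
[0.6 0.2 4.4] 0.03836140379315757
[-0.6  0.1  5. ] 0.03836463181349558
[-0.4  0.1  4.6] 0.038361468514399005
```

Contact builds at a reported z of about 0.041, where the strap top is at 0.069. So the real fingertips stand about 28 mm above the reported TCP, and I'll correct for that from here. Now I'll grip the knob properly.

Emit:
carry_out:
  claw: [255, 255, 255, 90, 90]
  delta_pos:
    - [0, 0, -0.03]
    - [0, 0, -0.03]
    - [0, 0, -0.025]
    - [0.016, 0.009, 0]
    - [0, 0, 0]
  delta_rot:
    - [0, 0, 0]
    - [0, 0, 0]
    - [0, 0, 0]
    - [0, 0, 0]
    - [0, 0, 0]

```text
t: 17.4
ee_pos: [0.5082, 0.1255, 0.1239]
eef_rot: [[0.077, 0.997, 0.002], [0.997, -0.077, 0.002], [0.002, 0.002, -1.0]]
wrist_force: [-1.0, 0.0, -0.8]
grip_width: 0.0283
grip_force: 0.0
```

Emit:
carry_out:
  claw: [90, 90, 90, 90, 90]
  delta_pos:
    - [0, 0, 0]
    - [0, 0, 0.025]
    - [0, 0, 0.025]
    - [0, 0, 0.025]
    - [0, 0, 0]
  delta_rot:
    - [0, 0, 0]
    - [0, 0, 0]
    - [0, 0, 0]
    - [0, 0, 0]
    - [0, 0, 0]

```text
t: 17.9
ee_pos: [0.5041, 0.1222, 0.0451]
eef_rot: [[0.078, 0.997, -0.007], [0.997, -0.078, -0.002], [-0.003, -0.007, -1.0]]
wrist_force: [-0.7, -0.8, 0.5]
grip_width: 0.0556
grip_force: 0.0
```

Emit:
carry_out:
  claw: [255, 255, 255, 255, 255]
  delta_pos:
    - [0, 0, 0]
    - [0, 0, 0]
    - [0, 0, 0]
    - [0, 0, 0]
    - [0, 0, 0]
  delta_rot:
    - [0, 0, 0]
    - [0, 0, 0]
    - [0, 0, 0]
    - [0, 0, 0]
    - [0, 0, 0]

```text
t: 18.4
ee_pos: [0.5078, 0.1239, 0.0491]
eef_rot: [[0.079, 0.997, 0.002], [0.997, -0.079, 0.0], [0.001, 0.002, -1.0]]
wrist_force: [0.5, -0.7, 3.0]
grip_width: 0.0209
grip_force: 26.3
```

The knob is gripped at 21 mm width, so I'll sweep the strap open.

Emit:
carry_out:
  claw: [255, 255, 255, 255, 255]
  delta_pos:
    - [-0.0007, 0.0127, 0]
    - [-0.0007, 0.0127, 0]
    - [-0.0007, 0.0127, 0]
    - [-0.0007, 0.0127, 0]
    - [-0.0007, 0.0127, 0]
  delta_rot:
    - [0, 0, 6]
    - [0, 0, 6]
    - [0, 0, 6]
    - [0, 0, 6]
    - [0, 0, 6]

```text
t: 18.9
ee_pos: [0.5666, 0.1026, 0.0486]
eef_rot: [[0.57, 0.822, -0.0], [0.822, -0.57, 0.0], [0.0, -0.0, -1.0]]
wrist_force: [-3.1, 0.1, 3.4]
grip_width: 0.0211
grip_force: 26.3
```

Emit:
carry_out:
  claw: [255, 255, 255, 255, 255]
  delta_pos:
    - [-0.0007, 0.0127, 0]
    - [-0.0007, 0.0127, 0]
    - [-0.0007, 0.0127, 0]
    - [-0.0007, 0.0127, 0]
    - [-0.0007, 0.0127, 0]
  delta_rot:
    - [0, 0, 6]
    - [0, 0, 6]
    - [0, 0, 6]
    - [0, 0, 6]
    - [0, 0, 6]

```text
t: 19.4
ee_pos: [0.6066, 0.0547, 0.0485]
eef_rot: [[0.904, 0.427, -0.001], [0.427, -0.904, 0.0], [-0.001, -0.001, -1.0]]
wrist_force: [-2.9, 0.3, 3.6]
grip_width: 0.0213
grip_force: 26.4
```

Emit:
carry_out:
  claw: [255, 255, 255, 255, 255]
  delta_pos:
    - [-0.0007, 0.0127, 0]
    - [-0.0007, 0.0127, 0]
    - [-0.0007, 0.0127, 0]
    - [0, 0, 0]
    - [0, 0, 0]
  delta_rot:
    - [0, 0, 6]
    - [0, 0, 6]
    - [0, 0, 6]
    - [0, 0, 0]
    - [0, 0, 0]

```text
t: 19.9
ee_pos: [0.6168, 0.0184, 0.0482]
eef_rot: [[0.991, 0.133, -0.002], [0.133, -0.991, -0.0], [-0.002, -0.0, -1.0]]
wrist_force: [-4.0, -0.8, 3.2]
grip_width: 0.0211
grip_force: 26.4
```

Emit:
carry_out:
  claw: [60, 60, 60, 60, 60]
  delta_pos:
    - [0, 0, 0]
    - [0, 0, 0]
    - [0, 0, -0.04]
    - [0, 0, -0.04]
    - [0, 0, -0.04]
  delta_rot:
    - [0, 0, 0]
    - [0, 0, 0]
    - [0, 0, 0]
    - [0, 0, 0]
    - [0, 0, 3.7]

```text
t: 20.4
ee_pos: [0.6178, 0.0186, 0.1696]
eef_rot: [[0.998, 0.068, -0.0], [0.068, -0.998, 0.0], [-0.0, -0.0, -1.0]]
wrist_force: [0.8, -0.5, 0.2]
grip_width: 0.065
grip_force: 0.0
```

Emit:
carry_out:
  claw: [60, 60, 60, 60, 60]
  delta_pos:
    - [-0.025, 0.022, 0]
    - [-0.025, 0.022, 0]
    - [-0.025, 0.022, 0]
    - [-0.025, 0.022, 0]
    - [-0.025, 0.022, 0]
  delta_rot:
    - [0, 0, 0]
    - [0, 0, 0]
    - [0, 0, 0]
    - [0, 0, 0]
    - [0, 0, 0]

```text
t: 20.9
ee_pos: [0.4998, -0.1003, 0.1684]
eef_rot: [[0.998, 0.068, 0.001], [0.068, -0.998, -0.0], [0.001, 0.0, -1.0]]
wrist_force: [1.0, -0.2, 0.0]
grip_width: 0.0655
grip_force: 0.0
```

Emit:
carry_out:
  claw: [60, 60, 60, 60, 60]
  delta_pos:
    - [-0.02, 0.022, 0]
    - [-0.02, 0.022, 0]
    - [-0.02, 0.022, 0]
    - [0, 0, 0]
    - [0, 0, 0]
  delta_rot:
    - [0, 0, 0]
    - [0, 0, 0]
    - [0, 0, 0]
    - [0, 0, 0]
    - [0, 0, 0]

```text
t: 21.4
ee_pos: [0.4451, -0.1698, 0.1685]
eef_rot: [[0.998, 0.066, 0.001], [0.066, -0.998, -0.0], [0.001, 0.0, -1.0]]
wrist_force: [0.3, 0.4, -0.1]
grip_width: 0.0653
grip_force: 0.0
```

```bash
python3 - <<'E'
from h import *
st=observe(); print(st["t"],st["ee_pos"],np.round(st["eef_rot"],3).tolist())
p=camera("wrist"); rods(p,st); t=camera("top"); rods(t)
save(t,"t9",(180,120,320,290),2); save(p,"w9")
a=cv2.imread("pics/t9.png"); b=cv2.imread("pics/w9.png")[:340,100:500]
c=np.zeros((340,680,3),np.uint8); c[:340,:280]=a; c[:,280:]=b; cv2.imwrite("pics/c9.png",c)
E
```

```text
21.4 [ 0.44514088 -0.16981977  0.16854333] [[0.998, 0.066, 0.001], [0.066, -0.998, -0.0], [0.001, 0.0, -1.0]]
rod 0.6 px (281, 199) mean [ 0.4315 -0.1692] box 425 -170 size 158 29 yaw 3.7 rgb [123. 124. 126.]
rod 0.92 px (303, 165) mean [ 0.6953 -0.0544] box 695 -55 size 141 28 yaw 76.8 rgb [209. 127.  48.]
```

View pics/c9.png

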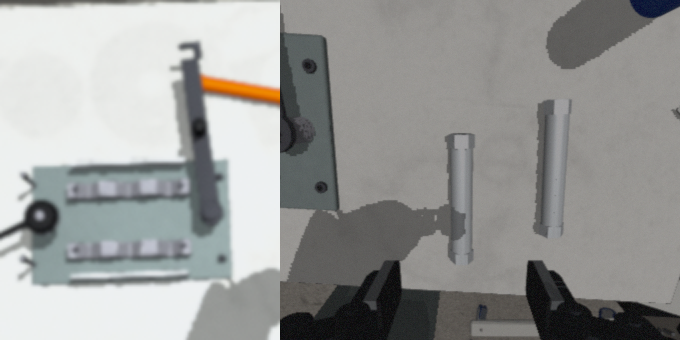

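The strap is open, at upper right in the left panel. Rod 1 is at (.430,-.1695), centred between the fingers. Descending.

Emit:
carry_out:
  claw: [60, 60, 60, 60, 60]
  delta_pos:
    - [-0.015, -0.001, 0.035]
    - [0, 0, 0.04]
    - [0, 0, 0.04]
    - [0, 0, 0.04]
    - [0, 0, 0.025]
  delta_rot:
    - [0, 0, 0]
    - [0, 0, 0]
    - [0, 0, 0]
    - [0, 0, 0]
    - [0, 0, 0]

```text
t: 22.1
ee_pos: [0.4295, -0.1685, -0.0141]
eef_rot: [[0.998, 0.068, -0.002], [0.068, -0.998, 0.001], [-0.002, -0.001, -1.0]]
wrist_force: [1.2, -1.0, -0.1]
grip_width: 0.0654
grip_force: 0.0
```

Emit:
carry_out:
  claw: [60, 60, 60, 60, 60]
  delta_pos:
    - [0, 0, 0.007]
    - [0, 0, 0.004]
    - [0, 0, 0.002]
    - [0, 0, 0]
    - [0, 0, 0]
  delta_rot:
    - [0, 0, 0]
    - [0, 0, 0]
    - [0, 0, 0]
    - [0, 0, 0]
    - [0, 0, 0]

```text
t: 22.6
ee_pos: [0.4305, -0.1698, -0.0237]
eef_rot: [[0.998, 0.066, 0.002], [0.066, -0.998, -0.001], [0.002, 0.001, -1.0]]
wrist_force: [-0.3, -0.0, -0.5]
grip_width: 0.0652
grip_force: 0.0
```

Emit:
carry_out:
  claw: [130, 160, 255, 255, 255]
  delta_pos:
    - [0, 0, 0]
    - [0, 0, 0]
    - [0, 0, 0]
    - [0, 0, 0]
    - [0, 0, 0]
  delta_rot:
    - [0, 0, 0]
    - [0, 0, 0]
    - [0, 0, 0]
    - [0, 0, 0]
    - [0, 0, 0]
  newtons: 50

```text
t: 23.1
ee_pos: [0.43, -0.1697, -0.0242]
eef_rot: [[0.998, 0.066, 0.001], [0.066, -0.998, -0.0], [0.001, 0.0, -1.0]]
wrist_force: [-0.1, 1.1, 8.4]
grip_width: 0.0232
grip_force: 48.6
```

Gripped at 23 mm width. Lift it and carry it to groove 0.

Emit:
carry_out:
  claw: [255, 255, 255, 255, 255]
  delta_pos:
    - [0, 0, -0.02]
    - [0, 0, -0.035]
    - [0, 0, -0.04]
    - [0, 0, -0.04]
    - [0, 0, 0]
  delta_rot:
    - [0, 0, 0]
    - [0, 0, 0]
    - [0, 0, 0]
    - [0, 0, 0]
    - [0, 0, 3.2]

```text
t: 23.6
ee_pos: [0.4321, -0.1706, 0.1146]
eef_rot: [[1.0, 0.01, 0.007], [0.01, -1.0, -0.002], [0.007, 0.002, -1.0]]
wrist_force: [0.6, -0.9, -3.0]
grip_width: 0.023
grip_force: 50.0
```

Emit:
carry_out:
  claw: [255, 255, 255, 255, 255]
  delta_pos:
    - [0.0085, -0.029, 0]
    - [0.0085, -0.029, 0]
    - [0.0085, -0.029, 0]
    - [0.0085, -0.029, 0]
    - [0.0085, -0.029, 0]
  delta_rot:
    - [0, 0, 0]
    - [0, 0, 0]
    - [0, 0, 0]
    - [0, 0, 0]
    - [0, 0, 0]

```text
t: 24.1
ee_pos: [0.4707, -0.0231, 0.1103]
eef_rot: [[1.0, 0.01, -0.0], [0.01, -1.0, -0.0], [-0.0, 0.0, -1.0]]
wrist_force: [1.2, -0.3, -1.4]
grip_width: 0.0232
grip_force: 49.9
```

Emit:
carry_out:
  claw: [255, 255, 255, 255, 255]
  delta_pos:
    - [0.0085, -0.029, 0]
    - [0.0085, -0.029, 0]
    - [0.0085, -0.0313, 0]
    - [0, 0, 0]
    - [0, 0, 0]
  delta_rot:
    - [0, 0, 0]
    - [0, 0, 0]
    - [0, 0, 0]
    - [0, 0, 0]
    - [0, 0, 0]

```text
t: 24.6
ee_pos: [0.4949, 0.0659, 0.11]
eef_rot: [[1.0, 0.012, -0.001], [0.012, -1.0, -0.0], [-0.001, 0.0, -1.0]]
wrist_force: [-0.4, -0.3, -3.1]
grip_width: 0.023
grip_force: 49.9
```

```bash
python3 - <<'E'
from h import *
st=observe(); print(st["t"],st["ee_pos"],np.round(st["eef_rot"],3).tolist(),st["grip_width"])
p=camera("wrist"); save(p,"w10"); rods(p,st,.148)
R=np.array(st["eef_rot"]); c=st["ee_pos"]+[0,0,.0367]
for s in(-.075,.075): print("rod end pred",proj(p,c+R@[s,0,0],st))
for n,X in dict(n0=(.45,.065,.028),f0=(.54,.065,.028),stopN=(.4145,.065,.052),stopF=(.5765,.065,.052)).items(): print(n,proj(p,X,st))
E
```

```text
24.6 [0.49488965 0.06585351 0.1100277 ] [[1.0, 0.012, -0.001], [0.012, -1.0, -0.0], [-0.001, 0.0, -1.0]] 0.023037660889418894
rod 0.78 px (283, 246) mean [0.5137 0.0657] box 503 65 size 133 28 yaw 0.8 rgb [138. 139. 141.]
rod end pred [282.86701067 386.69793717]
rod end pred [282.63551964 124.12509025]
n0 [283.28349665 251.80518885]
f0 [284.56405075 155.67079634]
stopN [282.82016561 299.20756715]
stopF [285.38017629 109.97817418]
```

View pics/w10.png

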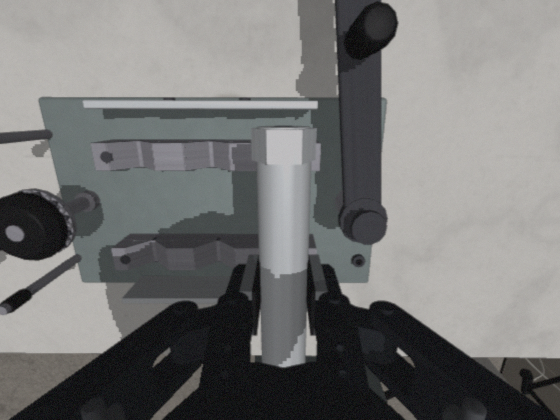

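The carried rod is in line with groove 0: rod at column 284, notch at column 284, far hex end at row 128. Lowering it.

Emit:
carry_out:
  claw: [255, 255, 255, 255, 255]
  delta_pos:
    - [0.0005, 0.0005, 0.025]
    - [0, 0, 0.025]
    - [0, 0, 0.025]
    - [0, 0, 0.02]
    - [0, 0, 0]
  delta_rot:
    - [0, 0, 0]
    - [0, 0, 0]
    - [0, 0, 0]
    - [0, 0, 0]
    - [0, 0, 0]

```text
t: 25.2
ee_pos: [0.4946, 0.0636, 0.0136]
eef_rot: [[1.0, 0.009, -0.003], [0.009, -1.0, -0.001], [-0.003, 0.001, -1.0]]
wrist_force: [0.0, 0.2, -2.2]
grip_width: 0.0237
grip_force: 34.2
```

Emit:
carry_out:
  claw: [255, 255, 255, 255, 255]
  delta_pos:
    - [0, 0, 0.002]
    - [0, 0, 0.002]
    - [0, 0, 0.001]
    - [0, 0, 0]
    - [0, 0, 0]
  delta_rot:
    - [0, 0, 0]
    - [0, 0, 0]
    - [0, 0, 0]
    - [0, 0, 0]
    - [0, 0, 0]

```text
t: 25.7
ee_pos: [0.4962, 0.065, 0.0108]
eef_rot: [[1.0, 0.011, 0.001], [0.011, -1.0, 0.0], [0.001, -0.0, -1.0]]
wrist_force: [-0.3, 0.7, -0.3]
grip_width: 0.0227
grip_force: 52.8
```

Emit:
carry_out:
  claw: [255, 255, 255, 255, 255]
  delta_pos:
    - [0, 0, 0.001]
    - [0, 0, 0.001]
    - [0, 0, 0]
    - [0, 0, 0]
    - [0, 0, 0]
  delta_rot:
    - [0, 0, 0]
    - [0, 0, 0]
    - [0, 0, 0]
    - [0, 0, 0]
    - [0, 0, 0]

```text
t: 26.2
ee_pos: [0.4965, 0.0662, 0.0093]
eef_rot: [[1.0, 0.012, 0.002], [0.012, -1.0, 0.002], [0.002, -0.002, -1.0]]
wrist_force: [-2.5, 5.4, 11.6]
grip_width: 0.0229
grip_force: 54.1
```

```bash
python3 - <<'E'
from h import *
for i in range(3):
    st=observe(); print(np.round(st["wrist_force"],1),np.round(st["wrist_torque"],2),st["ee_pos"]); p=camera("wrist")
rods(p,st,.0457)
R=np.array(st["eef_rot"]); c=st["ee_pos"]+[0,0,.0367]
for s in(-.075,.075): print("rod end pred",proj(p,c+R@[s,0,0],st), proj(p,c+R@[s,0,-.0125],st))
for r in masks_of(p,"rod_a_mid")[:2]: print(r["rect"])
E
```

```text
[-2.5  5.4 11.6] [ 0.92  0.38 -0.01] [0.49653982 0.06624233 0.0092958 ]
[-2.6  5.2 11.9] [ 0.97  0.47 -0.05] [0.49653416 0.06622726 0.00930167]
[-2.1  4.7 12.3] [ 0.96  0.41 -0.05] [0.49653272 0.06628351 0.00930005]
rod 0.67 px (284, 246) mean [0.5145 0.0661] box 504 66 size 134 29 yaw 0.6 rgb [171. 173. 175.]
rod end pred [282.75329595 386.56801488] [282.71927019 406.32867121]
rod end pred [282.48019457 123.89063384] [282.40494288 125.00476906]
[251.0, 123.9, 315.8, 370.3]
```

Bedded, with 12 N of upward reaction. Release and go to rod 2.

Emit:
carry_out:
  claw: [135, 135, 135, 135, 135]
  delta_pos:
    - [0, 0, 0]
    - [0, 0, 0]
    - [0, 0, 0]
    - [0, 0, -0.03]
    - [0, 0, -0.045]
  delta_rot:
    - [0, 0, 0]
    - [0, 0, 0]
    - [0, 0, 0]
    - [0, 0, 0]
    - [0, 0, 0]

```text
t: 26.95
ee_pos: [0.4941, 0.0643, 0.0823]
eef_rot: [[1.0, 0.01, -0.005], [0.01, -1.0, -0.001], [-0.005, 0.001, -1.0]]
wrist_force: [2.1, -0.7, 1.2]
grip_width: 0.0402
grip_force: 0.0
```

Emit:
carry_out:
  claw: [60, 60, 60, 60, 60]
  delta_pos:
    - [0, 0, -0.045]
    - [0, 0, -0.045]
    - [0, 0.03, 0]
    - [0, 0.035, 0]
    - [0, 0.035, 0]
  delta_rot:
    - [0, 0, 0]
    - [0, 0, 0]
    - [0, 0, 0]
    - [0, 0, 0]
    - [0, 0, 0]

```text
t: 27.45
ee_pos: [0.4968, -0.0363, 0.1738]
eef_rot: [[1.0, 0.011, 0.001], [0.011, -1.0, -0.0], [0.001, 0.0, -1.0]]
wrist_force: [0.4, 0.1, 0.7]
grip_width: 0.0653
grip_force: 0.0
```

Emit:
carry_out:
  claw: [60, 60, 60, 60, 60]
  delta_pos:
    - [0, 0.035, 0]
    - [0, 0.035, 0]
    - [0, 0.035, 0]
    - [0, 0.035, 0]
    - [0, 0.035, 0]
  delta_rot:
    - [0, 0, 0]
    - [0, 0, 0]
    - [0, 0, 0]
    - [0, 0, 0]
    - [0, 0, 0]

```text
t: 27.95
ee_pos: [0.4982, -0.2118, 0.1732]
eef_rot: [[1.0, 0.01, -0.0], [0.01, -1.0, -0.0], [-0.0, 0.0, -1.0]]
wrist_force: [0.5, -0.5, 1.1]
grip_width: 0.0653
grip_force: 0.0
```

Emit:
carry_out:
  claw: [60, 60, 60, 60, 60]
  delta_pos:
    - [0, 0.03, 0]
    - [0, 0.02, 0]
    - [0, 0, 0]
    - [0, 0, 0]
    - [0, 0, 0]
  delta_rot:
    - [0, 0, 0]
    - [0, 0, 0]
    - [0, 0, 0]
    - [0, 0, 0]
    - [0, 0, 0]

```text
t: 28.45
ee_pos: [0.4993, -0.2589, 0.1731]
eef_rot: [[1.0, 0.012, -0.0], [0.012, -1.0, 0.001], [-0.0, -0.001, -1.0]]
wrist_force: [0.2, 0.6, 0.2]
grip_width: 0.065
grip_force: 0.0
```

```bash
python3 - <<'E'
from h import *
st=observe(); print(st["t"],st["ee_pos"],np.round(st["eef_rot"],3).tolist())
p=camera("wrist"); rods(p,st); save(p,"w11"); t=camera("top"); save(t,"t11")
for r in masks_of(p,"blue_can"): print("can",r["confidence"],r["rect"],ray(p,((r["rect"][0]+r["rect"][2])/2,r["rect"][3]),0,st))
rods(t,None,.0457)
E
```

```text
28.45 [ 0.49927544 -0.25890619  0.17314748] [[1.0, 0.012, -0.0], [0.012, -1.0, 0.001], [-0.0, -0.001, -1.0]]
rod 0.85 px (117, 8) mean [ 0.6753 -0.1052] box 674 -98 size 12 56 yaw 84.0 rgb [90. 48. 18.]
rod 0.54 px (4, 248) mean [0.4149 0.0853] box 416 84 size 10 30 yaw -9.8 rgb [71. 72. 73.]
can 0.6 [342.8, 0.4, 495.6, 64.9] [ 0.62839493 -0.40064343  0.        ]
rod 0.85 px (265, 229) mean [0.4918 0.0657] box 495 65 size 29 155 yaw 1.0 rgb [190. 197. 200.]
rod 0.63 px (303, 165) mean [ 0.6863 -0.0548] box 687 -52 size 131 24 yaw 77.1 rgb [211. 124.  39.]
rod 0.33 px (186, 236) mean [0.4899 0.2848] box 491 303 size 49 142 yaw -68.7 rgb [73. 75. 77.]
rod 0.22 px (375, 227) mean [ 0.4952 -0.2596] box 493 -261 size 56 22 yaw -8.4 rgb [190. 196. 199.]
```

```bash
python3 - <<'E'
from h import *
st=observe(); p=camera("wrist"); rods(p,st)
s=camera("side"); rods(s)
print(proj(p,(.4726,-.2687,.0125),st))
u,v=proj(p,(.4726,-.2687,.0125),st).astype(int)
g=cv2.GaussianBlur(p["pixels"],(3,3),0).mean(2).astype(int)
for r in range(v-80,v+90,12): print(r," ".join("%3d"%x for x in g[r,u-48:u+49:3]))
E
```

```text
rod 0.76 px (117, 7) mean [ 0.676  -0.1063] box 674 -99 size 12 57 yaw 85.0 rgb [92. 48. 15.]
rod 0.62 px (4, 248) mean [0.4152 0.0851] box 415 84 size 8 29 yaw -10.7 rgb [72. 72. 74.]
rod 0.69 px (273, 241) mean [0.5326 0.0359] box 537 36 size 168 31 yaw -1.0 rgb [169. 171. 174.]
rod 0.52 px (270, 205) mean [ 0.6947 -0.0587] box 698 -53 size 148 36 yaw 80.5 rgb [164.  92.  51.]
[290.66331599 208.24004147]
128 144 145 145 145 145 146 145 144 144 146 145 145 147 147 146 145 145 146 146 145 145 145 145 147 147 146 146 147 145 145 145 143 144
140 145 146 145 145 145 146 145 145 144 144 145 146 146 144 145 145 146 147 147 146 146 146 146 146 146 146 146 145 144 145 145 146 146
152 141 141 139 141 138 139 142 144 141 140  91  89 103 154 155 155 155 124 105 126 146 146 145 145 146 146 147 145 146 145 142 144 145
164 140 141 142 141 142 143 142 141 138 137 120  84  99 123 142 152 147 132 112 136 143 144 145 145 143 143 145 145 145 144 146 146 146
176 141 142 142 141 143 141 140 142 141 143 142 102  87 116 136 150 152 135 122 119 141 145 144 143 145 144 144 145 144 146 145 146 145
188 142 14
[... 649 characters left out ...]
 145 145 145 145 145
248 142 141 141 140 139 140 142 144 144 143 144 145 145 124  86 103 128 141 145 134 123 122 145 146 144 145 145 145 145 144 144 146 146
260 137 137 137 137 137 140 140 142 142 144 144 145 147 126  91  91 115 137 143 134 114 106 131 144 145 146 146 146 148 145 143 144 144
272 137 139 139 142 143 145 145 144 144 145 144 144 143 143 145 143 132 144 144 144 143 144 145 145 144 144 147 146 145 146 145 144 145
284 137 139 140 142 143 144 146 145 146 144 145 145 144 145 145 145 144 144 144 144 144 144 146 146 146 146 146 146 148 147 145 145 145
296 137 137 139 139 141 142 142 144 144 143 143 143 142 141 144 146 144 144 144 145 143 145 146 144 143 146 144 145 146 146 147 146 146
```

```bash
python3 - <<'E'
from h import *
st=observe(); p=camera("wrist")
a=ray(p,(289,164),.0125,st);b=ray(p,(296.5,260),.0125,st); print(a,b,np.degrees(np.arctan2((a-b)[1],(a-b)[0])))
g=p["pixels"].mean(2).astype(int); print(g[140:156,286:292].mean(1).round(),g[256:276,294:300].mean(1).round())
print(ray(p,(288,147),.025,st),ray(p,(297,268),.0,st),ray(p,(297,268),.0125,st))
# check: expected edges if centred
E
```

```text
[ 0.52456928 -0.26640904  0.0125    ] [ 0.40471054 -0.27775888  0.0125    ] 5.4094033779573625
[146. 145. 145. 142. 117.  78.  91. 133. 150. 152. 153. 152. 154. 154.
 154. 154.] [142. 141. 142. 141. 141. 140. 142. 143. 142. 142. 143. 143. 143. 143.
 143. 142. 144. 145. 145. 146.]
[ 0.54464706 -0.26478472  0.025     ] [ 0.38650815 -0.27939027  0.        ] [ 0.39348637 -0.27866405  0.0125    ]
```

Emit:
carry_out:
  claw: [60, 60, 60, 60, 60]
  delta_pos:
    - [0, 0, 0.02]
    - [-0.0304, 0.0098, 0.03]
    - [0, 0, 0.04]
    - [0, 0, 0.04]
    - [0, 0, 0.035]
  delta_rot:
    - [0, 0, -4.8]
    - [0, 0, 0]
    - [0, 0, 0]
    - [0, 0, 0]
    - [0, 0, 0]

```text
t: 29.45
ee_pos: [0.4697, -0.2728, 0.0069]
eef_rot: [[0.996, 0.094, 0.0], [0.094, -0.996, -0.0], [0.0, 0.0, -1.0]]
wrist_force: [0.1, -0.8, 0.1]
grip_width: 0.0653
grip_force: 0.0
```

Emit:
carry_out:
  claw: [60, 60, 60, 60, 60]
  delta_pos:
    - [0, 0, 0.02]
    - [0, 0, 0.01]
    - [0, 0, 0.002]
    - [0, 0, 0]
    - [0, 0, 0]
  delta_rot:
    - [0, 0, 0]
    - [0, 0, 0]
    - [0, 0, 0]
    - [0, 0, 0]
    - [0, 0, 0]

```text
t: 29.95
ee_pos: [0.4707, -0.2732, -0.0226]
eef_rot: [[0.996, 0.094, 0.002], [0.094, -0.996, -0.001], [0.002, 0.001, -1.0]]
wrist_force: [-0.8, -0.3, -0.3]
grip_width: 0.065
grip_force: 0.0
```

Emit:
carry_out:
  claw: [130, 160, 255, 255, 255]
  delta_pos:
    - [0, 0, 0]
    - [0, 0, 0]
    - [0, 0, 0]
    - [0, 0, 0]
    - [0, 0, 0]
  delta_rot:
    - [0, 0, 0]
    - [0, 0, 0]
    - [0, 0, 0]
    - [0, 0, 0]
    - [0, 0, 0]

```text
t: 30.45
ee_pos: [0.4702, -0.2727, -0.0229]
eef_rot: [[0.996, 0.094, 0.001], [0.094, -0.996, -0.0], [0.001, 0.0, -1.0]]
wrist_force: [-0.9, 1.3, 8.3]
grip_width: 0.0233
grip_force: 48.7
```

Emit:
carry_out:
  claw: [255, 255, 255, 255, 255]
  delta_pos:
    - [0, 0, -0.02]
    - [0, 0, -0.035]
    - [0, 0, -0.04]
    - [0, 0, -0.04]
    - [0, 0, 0]
  delta_rot:
    - [0, 0, 0]
    - [0, 0, 0]
    - [0, 0, 0]
    - [0, 0, 0]
    - [0, 0, 4.8]

```text
t: 30.95
ee_pos: [0.4723, -0.2744, 0.1163]
eef_rot: [[1.0, 0.009, 0.007], [0.01, -1.0, -0.003], [0.007, 0.003, -1.0]]
wrist_force: [0.6, -0.8, -2.9]
grip_width: 0.0231
grip_force: 50.0
```

Emit:
carry_out:
  claw: [255, 255, 255, 255, 255]
  delta_pos:
    - [0.0023, -0.033, 0]
    - [0.0023, -0.033, 0]
    - [0.0023, -0.033, 0]
    - [0.0023, -0.033, 0]
    - [0.0023, -0.033, 0]
  delta_rot:
    - [0, 0, 0]
    - [0, 0, 0]
    - [0, 0, 0]
    - [0, 0, 0]
    - [0, 0, 0]

```text
t: 31.45
ee_pos: [0.4793, -0.1063, 0.1114]
eef_rot: [[1.0, 0.01, -0.0], [0.01, -1.0, 0.0], [-0.0, -0.0, -1.0]]
wrist_force: [-0.3, 0.3, -2.0]
grip_width: 0.023
grip_force: 49.9
```

Emit:
carry_out:
  claw: [255, 255, 255, 255, 255]
  delta_pos:
    - [0.0023, -0.033, 0]
    - [0.0023, -0.033, 0]
    - [0.0023, -0.033, 0]
    - [0.0023, -0.033, 0]
    - [0.0023, -0.033, 0]
  delta_rot:
    - [0, 0, 0]
    - [0, 0, 0]
    - [0, 0, 0]
    - [0, 0, 0]
    - [0, 0, 0]

```text
t: 31.95
ee_pos: [0.4891, 0.0588, 0.1114]
eef_rot: [[1.0, 0.01, -0.0], [0.01, -1.0, -0.0], [-0.0, 0.0, -1.0]]
wrist_force: [1.5, 0.9, -1.8]
grip_width: 0.0229
grip_force: 49.9
```

Emit:
carry_out:
  claw: [255, 255, 255, 255, 255]
  delta_pos:
    - [0.0023, -0.033, 0]
    - [0.0023, -0.033, 0]
    - [0, 0, 0]
    - [0, 0, 0]
    - [0, 0, 0]
  delta_rot:
    - [0, 0, 0]
    - [0, 0, 0]
    - [0, 0, 0]
    - [0, 0, 0]
    - [0, 0, 0]

```text
t: 32.45
ee_pos: [0.4931, 0.1223, 0.1113]
eef_rot: [[1.0, 0.009, -0.0], [0.009, -1.0, -0.001], [-0.0, 0.001, -1.0]]
wrist_force: [-0.7, -0.0, -1.5]
grip_width: 0.0231
grip_force: 49.9
```

```bash
python3 - <<'E'
from h import *
st=observe(); print(st["t"],st["ee_pos"],np.round(st["eef_rot"],3).tolist(),st["grip_width"])
p=camera("wrist"); save(p,"w12"); rods(p,st,.147)
R=np.array(st["eef_rot"]); c=st["ee_pos"]+[0,0,.0354]
print(proj(p,c+R@[.075,0,0],st))
for r in masks_of(p,"rod_a_mid")[:3]: print(r["rect"])
# rail extents at rows of the far rail: end cols
for y in(.125-.09,.125+.09,.125): print(proj(p,(.54,y,.046),st))
E
```

```text
32.45 [0.49311572 0.12232048 0.11126134] [[1.0, 0.009, -0.0], [0.009, -1.0, -0.001], [-0.0, 0.001, -1.0]] 0.02312444241813012
rod 0.57 px (353, 206) mean [0.5332 0.0903] box 526 90 size 90 17 yaw 1.3 rgb [165. 167. 169.]
[282.67320906 123.97856664]
[331.9, 115.1, 375.4, 298.3]
[393.44324418 157.33751291]
[166.29628007 155.30864215]
[280.01150395 156.32434356]
```

Emit:
carry_out:
  claw: [255, 255, 255, 255, 255]
  delta_pos:
    - [0.0025, -0.003, 0.025]
    - [0, 0, 0.025]
    - [0, 0, 0.025]
    - [0, 0, 0.02]
    - [0, 0, 0]
  delta_rot:
    - [0, 0, 0]
    - [0, 0, 0]
    - [0, 0, 0]
    - [0, 0, 0]
    - [0, 0, 0]

```text
t: 33.1
ee_pos: [0.4943, 0.1253, 0.0143]
eef_rot: [[1.0, 0.009, -0.004], [0.009, -1.0, -0.001], [-0.004, 0.001, -1.0]]
wrist_force: [-0.6, 0.2, -2.7]
grip_width: 0.0232
grip_force: 49.9
```

Emit:
carry_out:
  claw: [255, 255, 255, 255, 255]
  delta_pos:
    - [0, 0, 0.002]
    - [0, 0, 0.002]
    - [0, 0, 0.001]
    - [0, 0, 0]
    - [0, 0, 0]
  delta_rot:
    - [0, 0, 0]
    - [0, 0, 0]
    - [0, 0, 0]
    - [0, 0, 0]
    - [0, 0, 0]

```text
t: 33.6
ee_pos: [0.4961, 0.1267, 0.0118]
eef_rot: [[1.0, 0.011, 0.001], [0.011, -1.0, 0.0], [0.001, -0.0, -1.0]]
wrist_force: [0.2, 0.4, -0.5]
grip_width: 0.0228
grip_force: 49.9
```

Emit:
carry_out:
  claw: [255, 255, 255, 255, 255]
  delta_pos:
    - [0, 0, 0.001]
    - [0, 0, 0]
    - [0, 0, 0]
    - [0, 0, 0]
    - [0, 0, 0]
  delta_rot:
    - [0, 0, 0]
    - [0, 0, 0]
    - [0, 0, 0]
    - [0, 0, 0]
    - [0, 0, 0]

```text
t: 34.1
ee_pos: [0.496, 0.1266, 0.0105]
eef_rot: [[1.0, 0.01, 0.0], [0.01, -1.0, 0.0], [0.0, -0.0, -1.0]]
wrist_force: [0.2, 0.0, 1.5]
grip_width: 0.023
grip_force: 50.3
```

Emit:
carry_out:
  claw: [255, 255, 255, 255, 255]
  delta_pos:
    - [0, 0, 0.001]
    - [0, 0, 0.0005]
    - [0, 0, 0]
    - [0, 0, 0]
    - [0, 0, 0]
  delta_rot:
    - [0, 0, 0]
    - [0, 0, 0]
    - [0, 0, 0]
    - [0, 0, 0]
    - [0, 0, 0]

```text
t: 34.6
ee_pos: [0.4961, 0.1268, 0.01]
eef_rot: [[1.0, 0.01, 0.001], [0.01, -1.0, 0.001], [0.001, -0.001, -1.0]]
wrist_force: [-4.2, 0.5, 19.8]
grip_width: 0.0234
grip_force: 52.3
```

Emit:
carry_out:
  claw: [135, 135, 135, 135, 135]
  delta_pos:
    - [0, 0, 0]
    - [0, 0, 0]
    - [0, 0, 0]
    - [0, 0, -0.03]
    - [0, 0, -0.045]
  delta_rot:
    - [0, 0, 0]
    - [0, 0, 0]
    - [0, 0, 0]
    - [0, 0, 0]
    - [0, 0, 0]

```text
t: 35.1
ee_pos: [0.494, 0.1259, 0.0825]
eef_rot: [[1.0, 0.011, -0.005], [0.011, -1.0, -0.002], [-0.005, 0.002, -1.0]]
wrist_force: [0.8, 0.9, 0.1]
grip_width: 0.0403
grip_force: 0.0
```

Emit:
carry_out:
  claw: [135, 135, 135, 135, 135]
  delta_pos:
    - [0, 0, -0.04]
    - [0, 0, -0.04]
    - [0.03, 0.03, 0]
    - [0.03, 0.03, 0]
    - [0, 0, 0]
  delta_rot:
    - [0, 0, 0]
    - [0, 0, 0]
    - [0, 0, 0]
    - [0, 0, 0]
    - [0, 0, 0]

```text
t: 35.6
ee_pos: [0.5598, 0.0619, 0.1641]
eef_rot: [[1.0, 0.004, 0.003], [0.004, -1.0, -0.003], [0.003, 0.003, -1.0]]
wrist_force: [0.5, 0.4, -0.3]
grip_width: 0.0402
grip_force: 0.0
```

```bash
python3 - <<'E'
from h import *
st=observe(); print(st["t"],st["ee_pos"],np.round(st["eef_rot"],3).tolist())
p=camera("wrist"); rods(p,st,.0457); save(p,"w13")
for r in masks_of(p,"rod_a_mid"): print(r["rect"])
t=camera("top"); rods(t,None,.0457); save(t,"t13",(180,150,320,290),4)
s=camera("side"); rods(s,None,.0457)
cv2.imwrite("pics/c13.png",np.hstack([cv2.resize(cv2.imread("pics/w13.png")[60:340,120:480],(540,420)),cv2.resize(cv2.imread("pics/t13.png"),None,fx=.46,fy=.75)]))
E
```

```text
35.6 [0.55976962 0.0619265  0.16408165] [[1.0, 0.004, 0.003], [0.004, -1.0, -0.003], [0.003, 0.003, -1.0]]
rod 0.64 px (407, 55) mean [ 0.6882 -0.0485] box 688 -47 size 124 26 yaw 77.6 rgb [153.  82.  21.]
rod 0.55 px (278, 252) mean [0.4985 0.0663] box 491 66 size 164 28 yaw 0.6 rgb [128. 130. 132.]
[344.0, 20.6, 483.4, 85.3]
[265.0, 182.6, 294.5, 322.9]
rod 0.91 px (303, 165) mean [ 0.687  -0.0506] box 688 -54 size 134 29 yaw 77.0 rgb [210. 128.  47.]
rod 0.89 px (273, 241) mean [0.4982 0.0656] box 503 66 size 32 165 yaw -0.8 rgb [160. 161. 164.]
rod 0.67 px (270, 205) mean [ 0.6573 -0.0236] box 658 -17 size 135 34 yaw 79.2 rgb [165.  93.  52.]
```

```bash
python3 - <<'E'
from h import *
st=observe(); p=camera("wrist"); g=cv2.GaussianBlur(p["pixels"],(3,3),0).mean(2).astype(int)
for X in (.4955,.56,.43):
  for y in (.0653,.1253):
    u=proj(p,(X,y,.0457),st); 
    c0=int(u[0]); r=int(u[1]); print(X,y,u.round()," ".join("%3d"%v for v in g[r,c0-24:c0+25:2]))
E
```

```text
0.4955 0.0653 [285. 250.] 111 111 106  78  70  73  90 109 104 104 106 106 105 106 137 148 133 111 109 111 109 109 108 105  79
0.4955 0.1253 [229. 249.]  68  68  69  68  69  72  88  98 104 106 107 106 100  96  92  85  78  70  73  99 109 110 110 110 110
0.56 0.0653 [286. 192.]  83  80  64  58  69  94  99 116 166 177 175 172 175 172 170 151 127 125 121  95  82  83  82  73  61
0.56 0.1253 [226. 191.]  78  78  78  79  92 104 136 173 177 174 173 174 170 167 134 123 120 120 109  83  79  78  79  79  79
0.43 0.0653 [284. 302.]  76  76  76  76  71  69  90 105 127 145 157 160 163 162 155 151 135 114 102  79  76  76  93 127 131
0.43 0.1253 [232. 301.]  20  19  17  18  20  20  19  18  17  33  69  71  38  28  18  14  18  18  32  70  77  77  78  76  77
```

Both rods show the same profile in their grooves, 60 mm apart. I'll grip the strap knob again.

Emit:
carry_out:
  claw: [90, 90, 90, 90, 90]
  delta_pos:
    - [0, 0, 0]
    - [0.0254, 0.0253, 0]
    - [0.0254, 0.0253, 0]
    - [0, 0, 0.03]
    - [0, 0, 0.02]
  delta_rot:
    - [0, 0, -7.4]
    - [0, 0, 0]
    - [0, 0, 0]
    - [0, 0, 0]
    - [0, 0, 0]
  newtons: 25

```text
t: 36.5
ee_pos: [0.614, 0.0236, 0.1126]
eef_rot: [[0.99, 0.138, -0.0], [0.138, -0.99, -0.0], [-0.0, 0.0, -1.0]]
wrist_force: [-1.5, 0.3, 0.5]
grip_width: 0.0554
grip_force: 0.0
```

Emit:
carry_out:
  claw: [90, 90, 90, 90, 90]
  delta_pos:
    - [0, 0, 0.025]
    - [0, 0, 0.025]
    - [0, 0, 0.014]
    - [0, 0, 0]
    - [0, 0, 0]
  delta_rot:
    - [0, 0, 0]
    - [0, 0, 0]
    - [0, 0, 0]
    - [0, 0, 0]
    - [0, 0, 0]

```text
t: 37.0
ee_pos: [0.6141, 0.0243, 0.0504]
eef_rot: [[0.99, 0.139, 0.0], [0.139, -0.99, 0.0], [0.0, -0.0, -1.0]]
wrist_force: [0.4, 0.0, 0.1]
grip_width: 0.0551
grip_force: 0.0
```

Emit:
carry_out:
  claw: [255, 255, 255, 255, 255]
  delta_pos:
    - [0, 0, 0]
    - [0, 0, 0]
    - [0, 0, 0]
    - [0, 0, 0]
    - [0, 0, 0]
  delta_rot:
    - [0, 0, 0]
    - [0, 0, 0]
    - [0, 0, 0]
    - [0, 0, 0]
    - [0, 0, 0]

```text
t: 37.5
ee_pos: [0.6146, 0.024, 0.0504]
eef_rot: [[0.99, 0.139, 0.002], [0.139, -0.99, 0.0], [0.002, 0.0, -1.0]]
wrist_force: [1.8, -0.9, 2.8]
grip_width: 0.0212
grip_force: 26.3
```

Emit:
carry_out:
  claw: [255, 255, 255, 255, 255]
  delta_pos:
    - [-0.0003, -0.0127, 0]
    - [-0.0007, -0.0127, 0]
    - [-0.0007, -0.0127, 0]
    - [-0.0007, -0.0127, 0]
    - [-0.0007, -0.0127, 0]
  delta_rot:
    - [0, 0, -8]
    - [0, 0, -6]
    - [0, 0, -6]
    - [0, 0, -6]
    - [0, 0, -6]

```text
t: 38.0
ee_pos: [0.5884, 0.0814, 0.0502]
eef_rot: [[0.763, 0.646, 0.001], [0.646, -0.763, -0.0], [0.001, 0.001, -1.0]]
wrist_force: [0.9, -3.0, 4.6]
grip_width: 0.0211
grip_force: 26.4
```

Emit:
carry_out:
  claw: [255, 255, 255, 255, 255]
  delta_pos:
    - [-0.0007, -0.0127, 0]
    - [-0.0007, -0.0127, 0]
    - [-0.0007, -0.0127, 0]
    - [-0.0007, -0.0127, 0]
    - [-0.0007, -0.0127, 0]
  delta_rot:
    - [0, 0, -6]
    - [0, 0, -6]
    - [0, 0, -6]
    - [0, 0, -6]
    - [0, 0, -6]

```text
t: 38.5
ee_pos: [0.5368, 0.1168, 0.0502]
eef_rot: [[0.338, 0.941, 0.002], [0.941, -0.338, -0.001], [0.0, 0.002, -1.0]]
wrist_force: [3.0, -5.0, 3.5]
grip_width: 0.0213
grip_force: 26.4
```

Emit:
carry_out:
  claw: [255, 255, 255, 255, 255]
  delta_pos:
    - [-0.0007, -0.0127, 0]
    - [-0.0007, -0.0127, 0]
    - [0, 0, 0]
    - [0, 0, 0]
    - [0, 0, 0]
  delta_rot:
    - [0, 0, -6]
    - [0, 0, -6]
    - [0, 0, 0]
    - [0, 0, 0]
    - [0, 0, 0]

```text
t: 39.0
ee_pos: [0.512, 0.1228, 0.0498]
eef_rot: [[0.142, 0.99, -0.0], [0.99, -0.142, -0.0], [-0.0, -0.0, -1.0]]
wrist_force: [-0.4, -2.8, 3.4]
grip_width: 0.0211
grip_force: 26.4
```

Emit:
carry_out:
  claw: [255, 255, 255, 255, 255]
  delta_pos:
    - [-0.0003, -0.004, 0]
    - [-0.0003, -0.004, 0]
    - [0, -0.004, 0]
    - [0, -0.003, 0]
    - [0, 0, 0]
  delta_rot:
    - [0, 0, -2]
    - [0, 0, -2]
    - [0, 0, -2]
    - [0, 0, -1.5]
    - [0, 0, 0]

```text
t: 39.5
ee_pos: [0.4966, 0.1236, 0.05]
eef_rot: [[0.007, 1.0, 0.001], [1.0, -0.007, -0.0], [-0.0, 0.001, -1.0]]
wrist_force: [1.2, -4.0, 3.2]
grip_width: 0.021
grip_force: 26.4
```

Emit:
carry_out:
  claw: [255, 255, 255, 255, 255]
  delta_pos:
    - [0, -0.002, 0]
    - [0, -0.001, 0]
    - [0, 0, 0]
    - [0, 0, 0]
    - [0, 0, 0]
  delta_rot:
    - [0, 0, 0]
    - [0, 0, 0]
    - [0, 0, 0]
    - [0, 0, 0]
    - [0, 0, 0]

```text
t: 40.0
ee_pos: [0.4967, 0.1237, 0.0505]
eef_rot: [[0.01, 1.0, 0.005], [1.0, -0.01, 0.001], [0.001, 0.005, -1.0]]
wrist_force: [9.7, -6.5, 3.2]
grip_width: 0.0211
grip_force: 26.6
```

The strap stopped with 10 N at x = 0.4967, with the knob on the pivot-stud line, so it is home. Release it and go look at the lever.

Emit:
carry_out:
  claw: [90, 90, 90, 90, 90]
  delta_pos:
    - [0, 0.003, 0]
    - [0, 0, 0]
    - [0, 0, -0.03]
    - [0, 0, -0.04]
    - [0, 0, -0.04]
  delta_rot:
    - [0, 0, 0]
    - [0, 0, 0]
    - [0, 0, 0]
    - [0, 0, 0]
    - [0, 0, 0]

```text
t: 40.5
ee_pos: [0.4952, 0.1246, 0.1604]
eef_rot: [[0.007, 1.0, -0.003], [1.0, -0.007, 0.0], [0.0, -0.003, -1.0]]
wrist_force: [0.6, -0.1, -0.2]
grip_width: 0.0553
grip_force: 0.0
```

Emit:
carry_out:
  claw: [90, 90, 90, 90, 90]
  delta_pos:
    - [0, 0, -0.04]
    - [0.03, -0.006, 0]
    - [0.035, -0.006, 0]
    - [0.035, -0.006, 0]
    - [0.035, -0.006, 0]
  delta_rot:
    - [0, 0, 0]
    - [0, 0, 0]
    - [0, 0, 0]
    - [0, 0, 0]
    - [0, 0, 0]

```text
t: 41.0
ee_pos: [0.4725, 0.2608, 0.1996]
eef_rot: [[0.008, 1.0, -0.001], [1.0, -0.008, 0.0], [0.0, -0.001, -1.0]]
wrist_force: [0.8, -0.7, -0.1]
grip_width: 0.055
grip_force: 0.0
```

Emit:
carry_out:
  claw: [90, 90, 90, 90, 90]
  delta_pos:
    - [0.035, -0.006, 0]
    - [0.035, -0.006, 0]
    - [0.03, -0.006, 0]
    - [0, 0, 0]
    - [0, 0, 0]
  delta_rot:
    - [0, 0, 0]
    - [0, 0, 0]
    - [0, 0, 0]
    - [0, 0, 0]
    - [0, 0, 0]

```text
t: 41.5
ee_pos: [0.4554, 0.3599, 0.1991]
eef_rot: [[0.006, 1.0, -0.002], [1.0, -0.006, -0.001], [-0.001, -0.002, -1.0]]
wrist_force: [-0.3, -0.1, 0.2]
grip_width: 0.0552
grip_force: 0.0
```

```bash
python3 - <<'E'
from h import *
st=observe(); print(st["t"],st["ee_pos"],np.round(st["eef_rot"],3).tolist(),st["joint_positions"].round(2))
p=camera("wrist"); save(p,"w14")
for r in masks_of(p,"lever_knob"): print(r["confidence"],r["rect"])
for x in (.445,.45,.457): print(proj(p,(x,.337,.138),st))
print("hub",proj(p,(.4955,.247,.095),st),"strapknob home",proj(p,(.4950,.125,.11),st),"cap",proj(p,(.4965,.003,.086),st))
E
```

```text
41.5 [0.45544427 0.35988238 0.19914516] [[0.006, 1.0, -0.002], [1.0, -0.006, -0.001], [-0.001, -0.002, -1.0]] [-0.5   0.45 -0.38  1.69  0.19  1.04 -0.94]
0.86 [272.1, 210.8, 337.8, 315.3]
[272.20957892 240.07253759]
[278.06560601 240.04142049]
[286.26541915 239.99784924]
hub [321.64858161 299.78117728] strapknob home [319.2055938  396.87800878] cap [315.49632403 447.82603066]
```

View pics/w14.png

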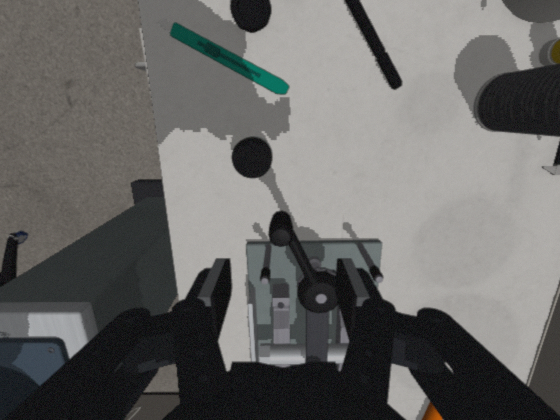

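View: lever grip top near (282,234), hub at (320,297), dowels at (265,272) and (377,275), strap under the hub. The grip is at about (.4535,.339), 0.1 m from the stud, and the lever stands near 0.6 rad. Gripping it.

Emit:
carry_out:
  claw: [90, 90, 90, 90, 90]
  delta_pos:
    - [0, 0, 0]
    - [0, 0, 0]
    - [0, 0, 0]
    - [-0.0184, -0.0103, 0.01]
    - [0, 0, 0.03]
  delta_rot:
    - [0, 0, -8]
    - [0, 0, -8]
    - [0, 0, -8]
    - [0, 0, 0]
    - [0, 0, 0]

```text
t: 42.1
ee_pos: [0.4566, 0.3355, 0.1615]
eef_rot: [[-0.395, 0.919, 0.004], [0.919, 0.395, 0.001], [-0.001, 0.004, -1.0]]
wrist_force: [0.1, -0.5, -0.4]
grip_width: 0.0554
grip_force: 0.0
```

Emit:
carry_out:
  claw: [90, 90, 90, 90, 90]
  delta_pos:
    - [0, 0, 0.03]
    - [0, 0, 0.025]
    - [0, 0, 0.02]
    - [0, 0, 0.004]
    - [0, 0, 0]
  delta_rot:
    - [0, 0, 0]
    - [0, 0, 0]
    - [0, 0, 0]
    - [0, 0, 0]
    - [0, 0, 0]

```text
t: 42.6
ee_pos: [0.4547, 0.3373, 0.0807]
eef_rot: [[-0.398, 0.918, -0.001], [0.918, 0.398, -0.001], [-0.001, -0.001, -1.0]]
wrist_force: [0.4, 0.6, 0.4]
grip_width: 0.0551
grip_force: 0.0
```

Emit:
carry_out:
  claw: [255, 255, 255, 255, 255]
  delta_pos:
    - [0, 0, 0]
    - [0, 0, 0]
    - [0, 0, 0]
    - [0, 0, 0]
    - [0, 0, 0]
  delta_rot:
    - [0, 0, 0]
    - [0, 0, 0]
    - [0, 0, 0]
    - [0, 0, 0]
    - [0, 0, 0]
  newtons: 30

```text
t: 43.1
ee_pos: [0.4551, 0.3387, 0.0817]
eef_rot: [[-0.399, 0.917, 0.001], [0.917, 0.399, 0.001], [0.0, 0.002, -1.0]]
wrist_force: [0.3, -0.6, 6.0]
grip_width: 0.0211
grip_force: 29.9
```

Emit:
carry_out:
  claw: [255, 255, 255, 255, 255]
  delta_pos:
    - [-0.001, 0.014, 0.0002]
    - [-0.001, 0.014, 0.0002]
    - [-0.001, 0.014, 0.0002]
    - [-0.001, 0.014, 0.0002]
    - [-0.001, 0.014, 0.0002]
  delta_rot:
    - [0, 0, 8]
    - [0, 0, 8]
    - [0, 0, 8]
    - [0, 0, 8]
    - [0, 0, 8]

```text
t: 43.6
ee_pos: [0.5231, 0.3434, 0.0807]
eef_rot: [[0.289, 0.957, -0.0], [0.957, -0.289, 0.001], [0.001, -0.001, -1.0]]
wrist_force: [-4.5, -2.0, 8.0]
grip_width: 0.0213
grip_force: 30.2
```

Emit:
carry_out:
  claw: [255, 255, 255, 255, 255]
  delta_pos:
    - [-0.001, 0.014, 0.0002]
    - [-0.001, 0.014, 0.0002]
    - [-0.001, 0.014, 0.0002]
    - [-0.001, 0.014, 0.0002]
    - [0, 0, 0]
  delta_rot:
    - [0, 0, 8]
    - [0, 0, 8]
    - [0, 0, 8]
    - [0, 0, 8]
    - [0, 0, 0]

```text
t: 44.1
ee_pos: [0.571, 0.3124, 0.0799]
eef_rot: [[0.753, 0.658, 0.001], [0.658, -0.753, 0.001], [0.002, -0.0, -1.0]]
wrist_force: [-3.1, 1.1, 7.2]
grip_width: 0.0213
grip_force: 30.1
```

Turned about 73° to ψ ≈ 49.5°. Lift the lever, swing it back 90° (three serrations) and let it down.

Emit:
carry_out:
  claw: [255, 255, 255, 255, 255]
  delta_pos:
    - [0, 0, 0]
    - [0, 0, -0.004]
    - [0, 0, -0.004]
    - [0, 0, -0.003]
    - [0, 0, 0]
  delta_rot:
    - [0, 0, 0]
    - [0, 0, 0]
    - [0, 0, 0]
    - [0, 0, 0]
    - [0, 0, 0]
  newtons: 50

```text
t: 44.6
ee_pos: [0.57, 0.3131, 0.0903]
eef_rot: [[0.749, 0.663, 0.0], [0.663, -0.749, 0.001], [0.001, -0.0, -1.0]]
wrist_force: [2.6, 5.4, -5.9]
grip_width: 0.0201
grip_force: 49.7
```

Emit:
carry_out:
  claw: [255, 255, 255, 255, 255]
  delta_pos:
    - [-0.001, -0.014, 0]
    - [-0.001, -0.014, 0]
    - [-0.001, -0.014, 0]
    - [-0.001, -0.014, 0]
    - [-0.001, -0.014, 0]
  delta_rot:
    - [0, 0, -8]
    - [0, 0, -8]
    - [0, 0, -8]
    - [0, 0, -8]
    - [0, 0, -8]

```text
t: 45.1
ee_pos: [0.5093, 0.3464, 0.09]
eef_rot: [[0.141, 0.99, 0.001], [0.99, -0.141, 0.001], [0.001, 0.001, -1.0]]
wrist_force: [1.8, 4.1, -6.5]
grip_width: 0.0205
grip_force: 49.7
```

Emit:
carry_out:
  claw: [255, 255, 255, 255, 255]
  delta_pos:
    - [-0.001, -0.014, 0]
    - [-0.001, -0.014, 0]
    - [-0.001, -0.014, 0]
    - [-0.001, -0.014, 0]
    - [-0.001, -0.014, 0]
  delta_rot:
    - [0, 0, -8]
    - [0, 0, -8]
    - [0, 0, -8]
    - [0, 0, -8]
    - [0, 0, -8]

```text
t: 45.6
ee_pos: [0.4421, 0.3318, 0.0901]
eef_rot: [[-0.529, 0.849, 0.001], [0.849, 0.529, 0.001], [-0.0, 0.002, -1.0]]
wrist_force: [4.9, 2.2, -6.7]
grip_width: 0.0202
grip_force: 49.8
```

Emit:
carry_out:
  claw: [255, 255, 255, 255, 255]
  delta_pos:
    - [-0.001, -0.0145, 0]
    - [0, 0, 0]
    - [0, 0, 0]
    - [0, 0, 0]
    - [0, 0, 0]
  delta_rot:
    - [0, 0, -8.3]
    - [0, 0, 0]
    - [0, 0, 0]
    - [0, 0, 0]
    - [0, 0, 0]

```text
t: 46.1
ee_pos: [0.4313, 0.3237, 0.0902]
eef_rot: [[-0.638, 0.77, 0.001], [0.77, 0.638, 0.001], [-0.0, 0.002, -1.0]]
wrist_force: [3.5, 4.7, -5.8]
grip_width: 0.0205
grip_force: 49.8
```

Emit:
carry_out:
  claw: [255, 255, 255, 255, 255]
  delta_pos:
    - [0, 0, 0.004]
    - [0, 0, 0.004]
    - [0, 0, 0.0035]
    - [0, -0.001, 0]
    - [0, 0, 0]
  delta_rot:
    - [0, 0, 0]
    - [0, 0, 0]
    - [0, 0, 0]
    - [0, 0, 0]
    - [0, 0, 0]

```text
t: 46.6
ee_pos: [0.4311, 0.3237, 0.0798]
eef_rot: [[-0.639, 0.769, 0.003], [0.769, 0.639, 0.002], [-0.0, 0.004, -1.0]]
wrist_force: [3.8, 3.3, 7.7]
grip_width: 0.0202
grip_force: 51.3
```

Emit:
carry_out:
  claw: [255, 255, 255, 255, 255]
  delta_pos:
    - [-0.001, 0.014, 0.0002]
    - [-0.001, 0.014, 0.0002]
    - [-0.001, 0.014, 0.0002]
    - [-0.001, 0.014, 0.0002]
    - [-0.001, 0.014, 0.0002]
  delta_rot:
    - [0, 0, 8]
    - [0, 0, 8]
    - [0, 0, 8]
    - [0, 0, 8]
    - [0, 0, 8]

```text
t: 47.1
ee_pos: [0.4954, 0.3475, 0.0788]
eef_rot: [[0.01, 1.0, 0.002], [1.0, -0.01, 0.002], [0.002, 0.002, -1.0]]
wrist_force: [0.9, 1.6, 7.4]
grip_width: 0.0203
grip_force: 51.2
```

Emit:
carry_out:
  claw: [255, 255, 255, 255, 255]
  delta_pos:
    - [-0.001, 0.014, 0.0002]
    - [-0.001, 0.014, 0.0002]
    - [-0.001, 0.014, 0.0002]
    - [-0.001, 0.014, 0.0002]
    - [-0.001, 0.014, 0.0002]
  delta_rot:
    - [0, 0, 8]
    - [0, 0, 8]
    - [0, 0, 8]
    - [0, 0, 8]
    - [0, 0, 8]

```text
t: 47.6
ee_pos: [0.56, 0.3236, 0.0779]
eef_rot: [[0.651, 0.759, 0.002], [0.759, -0.651, 0.003], [0.004, -0.0, -1.0]]
wrist_force: [-0.5, 4.7, 5.9]
grip_width: 0.0203
grip_force: 51.2
```

Emit:
carry_out:
  claw: [255, 255, 255, 255, 255]
  delta_pos:
    - [-0.001, 0.014, 0.0002]
    - [0, 0.005, 0]
    - [0, 0, 0]
    - [0, 0, 0]
    - [0, 0, 0]
  delta_rot:
    - [0, 0, 8]
    - [0, 0, 2]
    - [0, 0, 0]
    - [0, 0, 0]
    - [0, 0, 0]

```text
t: 48.1
ee_pos: [0.5728, 0.3102, 0.0776]
eef_rot: [[0.77, 0.638, 0.002], [0.638, -0.77, 0.003], [0.003, -0.001, -1.0]]
wrist_force: [1.6, 5.3, 5.9]
grip_width: 0.0204
grip_force: 51.1
```

Emit:
carry_out:
  claw: [255, 255, 255, 255, 255]
  delta_pos:
    - [0, -0.002, 0]
    - [0, 0, -0.004]
    - [0, 0, -0.004]
    - [0, 0, -0.003]
    - [0, 0, -0.001]
  delta_rot:
    - [0, 0, 0]
    - [0, 0, 0]
    - [0, 0, 0]
    - [0, 0, 0]
    - [0, 0, 0]

```text
t: 48.6
ee_pos: [0.5718, 0.3109, 0.0885]
eef_rot: [[0.77, 0.638, 0.002], [0.638, -0.77, 0.002], [0.002, -0.0, -1.0]]
wrist_force: [6.3, 5.7, -6.0]
grip_width: 0.02
grip_force: 49.8
```

Emit:
carry_out:
  claw: [255, 255, 255, 255, 255]
  delta_pos:
    - [-0.001, -0.014, 0]
    - [-0.001, -0.014, 0]
    - [-0.001, -0.014, 0]
    - [-0.001, -0.014, 0]
    - [-0.001, -0.014, 0]
  delta_rot:
    - [0, 0, -8]
    - [0, 0, -8]
    - [0, 0, -8]
    - [0, 0, -8]
    - [0, 0, -8]

```text
t: 49.1
ee_pos: [0.5117, 0.3461, 0.0883]
eef_rot: [[0.173, 0.985, 0.002], [0.985, -0.173, 0.002], [0.002, 0.001, -1.0]]
wrist_force: [5.1, 5.5, -6.8]
grip_width: 0.0203
grip_force: 49.9
```

Emit:
carry_out:
  claw: [255, 255, 255, 255, 255]
  delta_pos:
    - [-0.001, -0.014, 0]
    - [-0.001, -0.014, 0]
    - [-0.001, -0.014, 0]
    - [-0.001, -0.014, 0]
    - [-0.001, -0.014, 0]
  delta_rot:
    - [0, 0, -8]
    - [0, 0, -8]
    - [0, 0, -8]
    - [0, 0, -8]
    - [0, 0, -8]

```text
t: 49.6
ee_pos: [0.444, 0.333, 0.0882]
eef_rot: [[-0.501, 0.865, 0.002], [0.865, 0.501, 0.001], [-0.0, 0.002, -1.0]]
wrist_force: [6.9, 2.2, -6.6]
grip_width: 0.0204
grip_force: 50.0
```

Emit:
carry_out:
  claw: [255, 255, 255, 255, 255]
  delta_pos:
    - [-0.001, -0.0145, 0]
    - [0, -0.0015, 0]
    - [0, 0, 0.004]
    - [0, 0, 0.004]
    - [0, 0, 0.003]
  delta_rot:
    - [0, 0, -8]
    - [0, 0, -2]
    - [0, 0, 0]
    - [0, 0, 0]
    - [0, 0, 0]

```text
t: 50.1
ee_pos: [0.4303, 0.3238, 0.0771]
eef_rot: [[-0.638, 0.77, -0.0], [0.77, 0.638, -0.0], [0.0, -0.0, -1.0]]
wrist_force: [-5.6, 0.0, 20.9]
grip_width: 0.0204
grip_force: 52.8
```

Emit:
carry_out:
  claw: [255, 120, 120, 120, 120]
  delta_pos:
    - [0, 0, 0]
    - [0, 0, 0]
    - [0, 0, 0]
    - [0, 0, 0.001]
    - [0, 0, 0]
  delta_rot:
    - [0, 0, 0]
    - [0, 0, 0]
    - [0, 0, 0]
    - [0, 0, 0]
    - [0, 0, 0]

```text
t: 50.6
ee_pos: [0.4305, 0.3235, 0.0761]
eef_rot: [[-0.64, 0.769, 0.0], [0.769, 0.64, -0.0], [-0.0, 0.0, -1.0]]
wrist_force: [0.8, -0.4, -0.0]
grip_width: 0.045
grip_force: 0.0
```

Emit:
carry_out:
  claw: [255, 255, 255, 255, 255]
  delta_pos:
    - [0, 0, 0]
    - [0, 0, 0]
    - [0, 0, 0]
    - [0, 0, 0]
    - [0, 0, 0]
  delta_rot:
    - [0, 0, 0]
    - [0, 0, 0]
    - [0, 0, 0]
    - [0, 0, 0]
    - [0, 0, 0]

```text
t: 51.1
ee_pos: [0.4303, 0.3236, 0.0764]
eef_rot: [[-0.64, 0.768, 0.0], [0.768, 0.64, 0.0], [-0.0, 0.0, -1.0]]
wrist_force: [0.2, 0.4, 1.0]
grip_width: 0.0207
grip_force: 48.8
```

Emit:
carry_out:
  claw: [255, 255, 255, 255, 255]
  delta_pos:
    - [0, 0.005, 0.0005]
    - [0, 0.005, 0.0005]
    - [-0.0005, 0.007, 0.0002]
    - [-0.0005, 0.007, 0.0002]
    - [-0.0005, 0.007, 0.0002]
  delta_rot:
    - [0, 0, 3]
    - [0, 0, 3]
    - [0, 0, 4]
    - [0, 0, 4]
    - [0, 0, 4]
  newtons: 40

```text
t: 51.6
ee_pos: [0.4567, 0.3401, 0.0755]
eef_rot: [[-0.37, 0.929, 0.0], [0.929, 0.37, 0.001], [0.001, 0.001, -1.0]]
wrist_force: [-4.4, 1.5, 10.1]
grip_width: 0.0206
grip_force: 49.7
```

Emit:
carry_out:
  claw: [255, 255, 255, 255, 255]
  delta_pos:
    - [-0.001, 0.0105, 0.0002]
    - [-0.001, 0.0105, 0.0002]
    - [-0.001, 0.0105, 0.0002]
    - [0, 0, 0]
    - [0, 0, 0]
  delta_rot:
    - [0, 0, 6]
    - [0, 0, 6]
    - [0, 0, 6]
    - [0, 0, 0]
    - [0, 0, 0]

```text
t: 52.1
ee_pos: [0.4874, 0.3477, 0.0753]
eef_rot: [[-0.068, 0.998, 0.0], [0.998, 0.068, 0.004], [0.004, 0.001, -1.0]]
wrist_force: [-3.7, 5.5, 9.4]
grip_width: 0.0203
grip_force: 49.7
```

Emit:
carry_out:
  claw: [255, 255, 255, 255, 255]
  delta_pos:
    - [-0.001, 0.0105, 0.0002]
    - [-0.001, 0.0105, 0.0002]
    - [-0.001, 0.0105, 0.0002]
    - [0, 0, 0]
    - [0, 0, 0]
  delta_rot:
    - [0, 0, 6]
    - [0, 0, 6]
    - [0, 0, 6]
    - [0, 0, 0]
    - [0, 0, 0]

```text
t: 52.6
ee_pos: [0.5188, 0.3453, 0.0751]
eef_rot: [[0.243, 0.97, 0.001], [0.97, -0.243, 0.007], [0.007, -0.0, -1.0]]
wrist_force: [-5.4, 9.9, 10.1]
grip_width: 0.0203
grip_force: 49.8
```

Emit:
carry_out:
  claw: [255, 255, 255, 255, 255]
  delta_pos:
    - [-0.001, 0.007, 0.0001]
    - [-0.0005, 0.007, 0.0001]
    - [0, 0, 0]
    - [0, 0, 0]
    - [0, 0, 0]
  delta_rot:
    - [0, 0, 4]
    - [0, 0, 4]
    - [0, 0, 0]
    - [0, 0, 0]
    - [0, 0, 0]

```text
t: 53.1
ee_pos: [0.5318, 0.3412, 0.0751]
eef_rot: [[0.375, 0.927, 0.002], [0.927, -0.375, 0.008], [0.008, -0.001, -1.0]]
wrist_force: [-3.4, 12.3, 8.7]
grip_width: 0.0204
grip_force: 49.6
```

Emit:
carry_out:
  claw: [255, 255, 255, 255, 255]
  delta_pos:
    - [0.001, 0.007, 0.0001]
    - [0, 0.007, 0.0001]
    - [-0.0005, 0.007, 0.0001]
    - [0, 0, 0]
    - [0, 0, 0]
  delta_rot:
    - [0, 0, 4]
    - [0, 0, 4]
    - [0, 0, 4]
    - [0, 0, 0]
    - [0, 0, 0]

```text
t: 53.6
ee_pos: [0.5521, 0.3301, 0.074]
eef_rot: [[0.561, 0.828, 0.003], [0.828, -0.561, 0.005], [0.006, -0.001, -1.0]]
wrist_force: [5.5, 10.1, -2.4]
grip_width: 0.0204
grip_force: 48.5
```

Emit:
carry_out:
  claw: [255, 255, 255, 255, 255]
  delta_pos:
    - [0, 0.007, 0.0001]
    - [-0.0005, 0.007, 0.0001]
    - [0, 0, 0]
    - [0, 0, 0]
    - [0, 0, 0]
  delta_rot:
    - [0, 0, 4]
    - [0, 0, 4]
    - [0, 0, 0]
    - [0, 0, 0]
    - [0, 0, 0]

```text
t: 54.1
ee_pos: [0.5649, 0.3191, 0.0748]
eef_rot: [[0.672, 0.741, 0.005], [0.741, -0.672, 0.003], [0.006, 0.002, -1.0]]
wrist_force: [3.8, 1.0, 10.8]
grip_width: 0.0204
grip_force: 50.0
```

No hard stop was found, so one of the strokes may not have engaged because the firm grip kept the lever from dropping. From now on I'll turn with a loose cage around the knob, so the spring seats the lever, and grip only to lift.

Emit:
carry_out:
  claw: [255, 255, 255, 255, 255]
  delta_pos:
    - [0, 0, 0]
    - [0, 0, -0.004]
    - [0, 0, -0.004]
    - [0, 0, -0.004]
    - [0, 0, -0.001]
  delta_rot:
    - [0, 0, 0]
    - [0, 0, 0]
    - [0, 0, 0]
    - [0, 0, 0]
    - [0, 0, 0]

```text
t: 54.6
ee_pos: [0.5641, 0.3194, 0.0862]
eef_rot: [[0.671, 0.741, 0.004], [0.741, -0.671, 0.003], [0.005, 0.001, -1.0]]
wrist_force: [7.1, 5.2, -5.9]
grip_width: 0.0205
grip_force: 48.2
```

Emit:
carry_out:
  claw: [255, 255, 255, 255, 255]
  delta_pos:
    - [-0.001, -0.014, 0]
    - [-0.001, -0.014, 0]
    - [-0.001, -0.014, 0]
    - [-0.001, -0.014, 0]
    - [-0.001, -0.014, 0]
  delta_rot:
    - [0, 0, -8]
    - [0, 0, -8]
    - [0, 0, -8]
    - [0, 0, -8]
    - [0, 0, -8]

```text
t: 55.1
ee_pos: [0.4998, 0.3473, 0.0863]
eef_rot: [[0.03, 1.0, 0.004], [1.0, -0.03, 0.006], [0.006, 0.004, -1.0]]
wrist_force: [6.7, 7.5, -7.6]
grip_width: 0.0208
grip_force: 48.3
```

Emit:
carry_out:
  claw: [255, 255, 255, 255, 255]
  delta_pos:
    - [-0.001, -0.014, 0]
    - [-0.001, -0.014, 0]
    - [-0.001, -0.014, 0]
    - [-0.001, -0.014, 0]
    - [-0.001, -0.014, 0]
  delta_rot:
    - [0, 0, -8]
    - [0, 0, -8]
    - [0, 0, -8]
    - [0, 0, -8]
    - [0, 0, -8]

```text
t: 55.6
ee_pos: [0.4324, 0.3252, 0.0859]
eef_rot: [[-0.62, 0.785, 0.001], [0.785, 0.62, 0.004], [0.003, 0.003, -1.0]]
wrist_force: [4.1, 6.0, -7.1]
grip_width: 0.0204
grip_force: 48.3
```

Emit:
carry_out:
  claw: [255, 255, 175, 175, 175]
  delta_pos:
    - [-0.001, -0.014, 0]
    - [0, 0, 0]
    - [0, 0, 0.004]
    - [0, 0, 0.004]
    - [0, 0, 0.004]
  delta_rot:
    - [0, 0, -8]
    - [0, 0, 0]
    - [0, 0, 0]
    - [0, 0, 0]
    - [0, 0, 0]

```text
t: 56.1
ee_pos: [0.4238, 0.3137, 0.0738]
eef_rot: [[-0.715, 0.699, 0.002], [0.699, 0.715, 0.001], [-0.0, 0.002, -1.0]]
wrist_force: [1.5, 1.8, 2.6]
grip_width: 0.0266
grip_force: 1.8
```

Emit:
carry_out:
  claw: [175, 175, 175, 175, 175]
  delta_pos:
    - [0, 0.005, 0]
    - [-0.0005, 0.007, 0]
    - [-0.0005, 0.007, 0]
    - [-0.0005, 0.007, 0]
    - [0, 0, 0]
  delta_rot:
    - [0, 0, 3]
    - [0, 0, 4]
    - [0, 0, 4]
    - [0, 0, 4]
    - [0, 0, 0]

```text
t: 56.6
ee_pos: [0.4412, 0.327, 0.0728]
eef_rot: [[-0.509, 0.861, -0.004], [0.861, 0.509, -0.004], [-0.002, -0.006, -1.0]]
wrist_force: [-7.1, -3.2, 5.9]
grip_width: 0.0268
grip_force: 4.0
```

Emit:
carry_out:
  claw: [175, 175, 175, 175, 175]
  delta_pos:
    - [-0.0005, 0.007, 0]
    - [-0.0005, 0.007, 0]
    - [-0.0005, 0.007, 0]
    - [-0.0005, 0.007, 0]
    - [0, 0, 0]
  delta_rot:
    - [0, 0, 4]
    - [0, 0, 4]
    - [0, 0, 4]
    - [0, 0, 4]
    - [0, 0, 0]

```text
t: 57.1
ee_pos: [0.4701, 0.3381, 0.0732]
eef_rot: [[-0.253, 0.968, 0.0], [0.968, 0.253, -0.001], [-0.001, -0.0, -1.0]]
wrist_force: [2.1, -0.4, 1.3]
grip_width: 0.0267
grip_force: 0.7
```

Emit:
carry_out:
  claw: [175, 175, 175, 175, 175]
  delta_pos:
    - [-0.0005, 0.007, 0]
    - [-0.0005, 0.007, 0]
    - [-0.0005, 0.007, 0]
    - [-0.0005, 0.007, 0]
    - [0, 0, 0]
  delta_rot:
    - [0, 0, 4]
    - [0, 0, 4]
    - [0, 0, 4]
    - [0, 0, 4]
    - [0, 0, 0]

```text
t: 57.6
ee_pos: [0.4916, 0.3403, 0.0728]
eef_rot: [[0.019, 1.0, -0.009], [1.0, -0.019, -0.004], [-0.004, -0.009, -1.0]]
wrist_force: [-17.1, -1.1, 8.1]
grip_width: 0.0267
grip_force: 8.5
```

Emit:
carry_out:
  claw: [175, 175, 175, 175, 175]
  delta_pos:
    - [0.003, 0.002, 0]
    - [0.003, 0.002, 0]
    - [0, 0.003, 0]
    - [0, 0.003, 0]
    - [0, 0, 0]
  delta_rot:
    - [0, 0, 0]
    - [0, 0, 0]
    - [0, 0, 0]
    - [0, 0, 0]
    - [0, 0, 0]

```text
t: 58.1
ee_pos: [0.5065, 0.3454, 0.0728]
eef_rot: [[0.02, 1.0, -0.002], [1.0, -0.02, -0.002], [-0.002, -0.002, -1.0]]
wrist_force: [-0.1, 0.5, 0.8]
grip_width: 0.0269
grip_force: 0.0
```

```bash
python3 - <<'E'
from h import *
for i in range(3):
    st=observe(); print(np.round(st["wrist_force"],1),st["ee_pos"],round(st["grip_force"],1)); camera("top")
E
```

```text
[-0.1  0.5  0.8] [0.50646616 0.34544039 0.0727736 ] 0.0
[ 5.4 -1.8 -3.6] [0.50740875 0.3458351  0.07324427] 2.7
[ 5.9 -0.7 -4.1] [0.5084736  0.34579375 0.07353014] 2.8
```

Emit:
carry_out:
  claw: [175, 175, 175, 175, 175]
  delta_pos:
    - [0, 0.004, 0]
    - [0, 0.004, 0]
    - [0, 0.004, 0]
    - [0, 0, 0]
    - [0, 0, 0]
  delta_rot:
    - [0, 0, 4]
    - [0, 0, 4]
    - [0, 0, 0]
    - [0, 0, 0]
    - [0, 0, 0]

```text
t: 58.75
ee_pos: [0.5194, 0.3455, 0.0738]
eef_rot: [[0.158, 0.987, 0.0], [0.987, -0.158, 0.0], [0.0, -0.0, -1.0]]
wrist_force: [0.2, -0.2, 0.1]
grip_width: 0.0269
grip_force: 0.2
```

Emit:
carry_out:
  claw: [175, 175, 175, 175, 175]
  delta_pos:
    - [0, 0.004, 0]
    - [0, 0.004, 0]
    - [0, 0.004, 0]
    - [0, 0, 0]
    - [0, 0, 0]
  delta_rot:
    - [0, 0, 4]
    - [0, 0, 4]
    - [0, 0, 0]
    - [0, 0, 0]
    - [0, 0, 0]

```text
t: 59.25
ee_pos: [0.5308, 0.3429, 0.0738]
eef_rot: [[0.294, 0.956, -0.0], [0.956, -0.294, 0.0], [0.0, -0.0, -1.0]]
wrist_force: [-0.1, 0.3, 0.7]
grip_width: 0.0271
grip_force: 0.4
```

Emit:
carry_out:
  claw: [175, 175, 175, 175, 175]
  delta_pos:
    - [0, 0.004, 0]
    - [0, 0.004, 0]
    - [0, 0.004, 0]
    - [0, 0, 0]
    - [0, 0, 0]
  delta_rot:
    - [0, 0, 4]
    - [0, 0, 4]
    - [0, 0, 0]
    - [0, 0, 0]
    - [0, 0, 0]

```text
t: 59.75
ee_pos: [0.5386, 0.3391, 0.0733]
eef_rot: [[0.423, 0.906, -0.005], [0.906, -0.423, -0.001], [-0.003, -0.005, -1.0]]
wrist_force: [-10.6, 1.9, 2.8]
grip_width: 0.0268
grip_force: 4.8
```

Resistance peaks 30° apart (ψ ≈ -5° and 24.6°) match a screw at its stop with the lever riding over serrations. My count also gives 3.95 rad at ψ ≈ 24.6°. I'll let go and probe the knob top with shut fingers to check that the lever is down: about 0.132 if seated.

Emit:
carry_out:
  claw: [175, 110, 110, 110, 110]
  delta_pos:
    - [0, -0.004, 0]
    - [0, 0, 0]
    - [0, 0, -0.02]
    - [0, 0, -0.03]
    - [0, 0, -0.02]
  delta_rot:
    - [0, 0, 0]
    - [0, 0, 0]
    - [0, 0, 0]
    - [0, 0, 0]
    - [0, 0, 0]

```text
t: 60.25
ee_pos: [0.5396, 0.3401, 0.1456]
eef_rot: [[0.425, 0.905, 0.002], [0.905, -0.425, 0.001], [0.001, 0.001, -1.0]]
wrist_force: [0.5, 0.5, 0.2]
grip_width: 0.0489
grip_force: 0.0
```

Emit:
carry_out:
  claw: [255, 255, 255, 255, 255]
  delta_pos:
    - [0, 0, 0]
    - [0, 0, 0]
    - [0, 0, 0]
    - [0, 0, 0.015]
    - [0, 0, 0.01]
  delta_rot:
    - [0, 0, 0]
    - [0, 0, 0]
    - [0, 0, 0]
    - [0, 0, 0]
    - [0, 0, 0]

```text
t: 60.75
ee_pos: [0.5381, 0.3395, 0.1171]
eef_rot: [[0.426, 0.905, -0.002], [0.905, -0.426, -0.001], [-0.002, -0.001, -1.0]]
wrist_force: [-0.4, -0.1, -0.1]
grip_width: 0.0001
grip_force: 0.0
```

Emit:
carry_out:
  claw: [255, 255, 255, 255, 255]
  delta_pos:
    - [0, 0, 0.003]
    - [0, 0, 0.003]
    - [0, 0, 0]
    - [0, 0, 0]
    - [0, 0, 0]
  delta_rot:
    - [0, 0, 0]
    - [0, 0, 0]
    - [0, 0, 0]
    - [0, 0, 0]
    - [0, 0, 0]

```text
t: 61.25
ee_pos: [0.5389, 0.3402, 0.1132]
eef_rot: [[0.426, 0.905, 0.001], [0.905, -0.426, 0.0], [0.001, 0.0, -1.0]]
wrist_force: [0.7, 0.3, -1.0]
grip_width: 0.0001
grip_force: 0.0
```

Emit:
carry_out:
  claw: [255, 255, 255, 255, 255]
  delta_pos:
    - [0, 0, 0.002]
    - [0, 0, 0.002]
    - [0, 0, 0]
    - [0, 0, 0]
    - [0, 0, 0]
  delta_rot:
    - [0, 0, 0]
    - [0, 0, 0]
    - [0, 0, 0]
    - [0, 0, 0]
    - [0, 0, 0]

```text
t: 61.75
ee_pos: [0.5386, 0.3401, 0.1088]
eef_rot: [[0.426, 0.905, -0.0], [0.905, -0.426, 0.0], [0.0, -0.0, -1.0]]
wrist_force: [0.2, -0.5, 0.3]
grip_width: -0.0001
grip_force: 0.0
```

Emit:
carry_out:
  claw: [255, 255, 255, 255, 255]
  delta_pos:
    - [0, 0, 0.001]
    - [0, 0, 0.001]
    - [0, 0, 0]
    - [0, 0, 0]
    - [0, 0, 0]
  delta_rot:
    - [0, 0, 0]
    - [0, 0, 0]
    - [0, 0, 0]
    - [0, 0, 0]
    - [0, 0, 0]

```text
t: 62.25
ee_pos: [0.5387, 0.34, 0.1068]
eef_rot: [[0.426, 0.905, -0.0], [0.905, -0.426, 0.0], [0.0, -0.0, -1.0]]
wrist_force: [-0.1, 0.8, -0.9]
grip_width: -0.0001
grip_force: 0.0
```

Emit:
carry_out:
  claw: [255, 255, 255, 255, 255]
  delta_pos:
    - [0, 0, 0.001]
    - [0, 0, 0.001]
    - [0, 0, 0]
    - [0, 0, 0]
    - [0, 0, 0]
  delta_rot:
    - [0, 0, 0]
    - [0, 0, 0]
    - [0, 0, 0]
    - [0, 0, 0]
    - [0, 0, 0]

```text
t: 62.75
ee_pos: [0.5387, 0.3401, 0.1048]
eef_rot: [[0.426, 0.905, 0.0], [0.905, -0.426, 0.0], [0.0, 0.0, -1.0]]
wrist_force: [-0.2, -0.8, 0.2]
grip_width: -0.0001
grip_force: 0.0
```

Emit:
carry_out:
  claw: [255, 255, 255, 255, 255]
  delta_pos:
    - [0, 0, 0.001]
    - [0, 0, 0]
    - [0, 0, 0]
    - [0, 0, 0]
    - [0, 0, 0]
  delta_rot:
    - [0, 0, 0]
    - [0, 0, 0]
    - [0, 0, 0]
    - [0, 0, 0]
    - [0, 0, 0]

```text
t: 63.25
ee_pos: [0.5386, 0.34, 0.1038]
eef_rot: [[0.426, 0.905, -0.0], [0.905, -0.426, -0.0], [-0.0, -0.0, -1.0]]
wrist_force: [-0.1, -0.1, 0.7]
grip_width: -0.0002
grip_force: 0.0
```

Emit:
carry_out:
  claw: [255, 255, 255, 255, 255]
  delta_pos:
    - [0, 0, 0.001]
    - [0, 0, 0]
    - [0, 0, 0]
    - [0, 0, 0]
    - [0, 0, 0]
  delta_rot:
    - [0, 0, 0]
    - [0, 0, 0]
    - [0, 0, 0]
    - [0, 0, 0]
    - [0, 0, 0]

```text
t: 63.75
ee_pos: [0.539, 0.34, 0.1034]
eef_rot: [[0.426, 0.905, 0.001], [0.905, -0.426, 0.0], [0.001, 0.001, -1.0]]
wrist_force: [0.0, -1.0, 5.9]
grip_width: -0.0003
grip_force: 2.6
```

Emit:
carry_out:
  claw: [255, 255, 255, 255, 255]
  delta_pos:
    - [0, 0, 0.001]
    - [0, 0, 0]
    - [0, 0, 0]
    - [0, 0, 0]
    - [0, 0, 0]
  delta_rot:
    - [0, 0, 0]
    - [0, 0, 0]
    - [0, 0, 0]
    - [0, 0, 0]
    - [0, 0, 0]

```text
t: 64.25
ee_pos: [0.5394, 0.3399, 0.1031]
eef_rot: [[0.426, 0.905, 0.002], [0.905, -0.426, 0.001], [0.001, 0.001, -1.0]]
wrist_force: [-1.3, -2.7, 10.8]
grip_width: 0.0003
grip_force: 5.2
```

Hard contact at a reported z of 0.1034, so the knob top is at about 0.132. The lever is seated and the nut is down about 5.8 mm, so the screw is at its stop. I'll retreat and check the strap and rods.

Emit:
carry_out:
  claw: [255, 255, 255, 255, 255]
  delta_pos:
    - [0, 0, -0.02]
    - [0, 0, -0.04]
    - [0, 0, -0.04]
    - [0, 0, -0.04]
    - [0, 0, -0.02]
  delta_rot:
    - [0, 0, 0]
    - [0, 0, 0]
    - [0, 0, 0]
    - [0, 0, 0]
    - [0, 0, 0]

```text
t: 64.75
ee_pos: [0.5395, 0.3408, 0.2657]
eef_rot: [[0.426, 0.905, 0.004], [0.905, -0.426, 0.003], [0.004, 0.002, -1.0]]
wrist_force: [0.2, -0.4, 0.4]
grip_width: 0.0003
grip_force: 0.0
```

```bash
python3 - <<'E'
from h import *
st=observe(); print(st["ee_pos"],st["wrist_force"])
t=camera("top"); s=camera("side"); p=camera("wrist")
for n,q,ss in(("top",t,None),("side",s,None),("wrist",p,st)):
    for r in masks_of(q,"strap_knob")[:2]:
        ys,xs=np.nonzero(r["pixels"]); P=np.array([ray(q,(x,y),.066,ss)[:2] for x,y in zip(xs[::3],ys[::3])])
        d=np.linalg.svd(P-P.mean(0),full_matrices=False)[2][0]; print(n,"strap",round(r["confidence"],2),r["rect"],P.mean(0).round(3),"ang from y",np.degrees(np.arctan(d[0]/d[1])).round(1))
    rods(q,ss,.0457)
    for k in("blue_can","nozzle_jar"):
        for r in masks_of(q,k)[:1]: print(n,k,round(r["confidence"],2),r["rect"])
E
```

```text
[0.53954568 0.34076148 0.26573116] [ 0.2065917  -0.42400232  0.37062073]
top strap 0.71 [207.0, 219.8, 293.8, 238.4] [0.497 0.113] ang from y -0.4
rod 0.93 px (301, 164) mean [ 0.6879 -0.0477] box 689 -45 size 141 28 yaw 78.2 rgb [211. 129.  49.]
rod 0.82 px (266, 244) mean [0.4966 0.0672] box 497 67 size 152 24 yaw 0.0 rgb [197. 204. 207.]
rod 0.65 px (239, 230) mean [0.4915 0.1318] box 494 145 size 187 337 yaw 88.8 rgb [128. 137. 140.]
top blue_can 0.66 [184.4, 220.9, 214.2, 240.6]
side strap 0.65 [229.4, 225.4, 292.0, 266.5] [0.498 0.112] ang from y -1.1
rod 0.8 px (282, 247) mean [0.4857 0.0639] box 503 66 size 162 32 yaw -3.1 rgb [169. 170. 173.]
rod 0.69 px (259, 209) mean [ 0.656  -0.0195] box 654 -20 size 138 41 yaw 80.8 rgb [169.  99.  58.]
rod 0.16 px (249, 264) mean [0.4702 0.173 ] box 470 163 size 361 259 yaw 84.0 rgb [ 98. 101. 103.]
side blue_can 0.59 [323.9, 107.6, 341.3, 188.2]
side nozzle_jar 0.59 [181.1, 305.2, 200.1, 333.0]
rod 0.85 px (459, 328) mean [0.6897 0.0012] box 689 -4 size 140 27 yaw 79.7 rgb [134.  72.  24.]
rod 0.67 px (305, 243) mean [0.5168 0.2303] box 496 178 size 179 331 yaw -61.6 rgb [81. 85. 85.]
wrist blue_can 0.66 [223.1, 177.8, 380.6, 365.6]
wrist nozzle_jar 0.61 [170.8, 162.4, 211.6, 195.2]
```

The strap lies along fixture y (home), the rods are in place, and the can and jar still stand. Handing in.

```bash
python3 -c "
from rig import *
print(job_done())"
```

```text
the job is handed in; nothing more can be done
None
```

The job is handed in; no verdict came back. By my checks, both rods found are bedded in grooves 0 and 1, the strap is home, the screw is at its stop with the lever seated, and the can and jar still stand.

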